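# Put the signed pucks on their display stands

### The arm

A 6-joint arm with a two-finger parallel gripper is mounted at the origin on the work surface. World frame = base frame: x ahead of the robot, y to its left, z up, the work surface at z = 0. Lengths are in m, angles in degrees, forces in N, time in s.
With the tool pointing down it reaches from about 0.375 to 0.9 m from the base axis. Payload 3.1 kg.
Tool frame: the origin (TCP) lies on the centre line of the jaws, within the pads' length; the fingertips stand 19 mm ahead of it and the grasp point (between the pads) is the TCP (manip.tip_extent is the distance from the TCP to the fingertips, in m); z points along the fingers, y is the line along which they close (so a half turn about z gives the same grasp; the last joint's range is limited). The gripper opens to 85 mm and grips with 20 to 120 N. Pads are 22 mm wide; open, the fingers measure 114 mm over their backs; the gripper's body (76 mm by 85 mm) begins 54 mm behind the grasp point. The pads swing forward as they close: fully open they stand 13 mm farther back than shut.
Start: joints at [65.632, 30.224, 82.088, -0, 67.689, -10.227], TCP at [0.153, 0.606, 0.215] pointing down, gripper open.
Joint ranges: [-176.69, 176.69], [-43.24, 126.21], [12.49, 139.97], [-82, 262], [0, 151.66], [-163.58, 163.58]. Speed limits (degrees/s): [159.86, 159.86, 180, 180, 180, 180].

### API

Orientations are given as [roll, pitch, yaw] about the fixed x, y, z axes, in that order (R = Rz(yaw) Ry(pitch) Rx(roll)).
In Python, from plant import manip gives the robot as it stands.
- The arm moves only by the tool step_arm, never from a script. Its argument "motion" is a list of rows, each an object of numbers: "x", "y", "z": the shift along the tool's x, y, z in units of 0.08 m (1.0 is 0.08 m); "wx", "wy", "wz": the turn, a rotation vector about the tool's x, y, z in units of pi rad (1.0 is pi rad); "grip": the closure, from 0 (fully open) to 1 (shut). In form: [{"x": .., "y": .., "z": .., "wx": .., "wy": .., "wz": .., "grip": ..}, ...]. A call has 1 to 5 rows; each row shifts and turns the commanded pose from where the row before left it, along the tool's axes as they then stand; what a row does not reach is not made up. A row lasts 1/10 s, in which the tool goes at most 50 mm and 8.59 degrees, less where a joint would pass 70% of its speed; a pose out of reach is approached as far as the arm can. A call with a number of a shift or a turn outside -1 to 1 is refused whole. A call with a gripper value outside its range is refused whole. The fingers move at their own pace and stop on an object; the grip force is fixed at half the most. Time passes only in rows, so rows that do not move let the fingers close. It gives the time, the measured TCP pose, the force, the opening and the grip force at its end, in the units of the state.
- manip.sense(): the state, without advancing time (a new reading comes with each control period).
- manip.get_image(name): name is "scene" or "top" or "wrist"; returns the picture (420x560x3 uint8, red, green, blue); there is no depth.
- manip.camera_params(name): a dict with "mtx" (3x3 intrinsics, pixels), "distortion" ([k1, k2, p1, p2, k3] as OpenCV has them; the pictures are not rectified), "xyz" and "orientation" of the camera in the world. Camera axes: x right, y down, z forward; pixel columns grow to the right and rows downward; lengths in m; the calibration is good to about 2 mm. A picture is of the moment at which its call begins: read the wrist's pose just before it. camera_params takes no time and is no camera call; for the wrist camera it gives the pose at the moment of the call.
- manip.sign_off(): hands the job in; it is judged then, once.
The state is a dict: "t": time; "q": joint angles; "joint_velocities": joint speeds; "tau": joint torques, N m; "ee_pos": TCP position; "ee_rot": TCP orientation; "contact_force": force on the tool from outside, world axes, zero at the start; "torque": the same for the moment, N m; "finger_gap": opening from 0.0 (shut) to 1.0 (fully open); "gripper_force": force on a finger pad.
Only numpy, scipy, OpenCV 4.12 (cv2) and the standard library are available. Lean on these libraries where they do the work, as an engineer would, in place of code of your own. Each camera call takes 0.05 s, during which the arm holds its last target. There are 200 camera calls.

### The job

The four signed pucks in the drying rack are dry: put each one on a display stand of its own, the two full-size pucks on the two big stands and the two mini pucks on the two small stands. Set each down gently rather than dropping it, so that it stands on edge in the middle of its stand, nestled between the two rods and square to them. Leave the stands where they are, and leave the unsigned puck that lies flat on the table alone.

Things in the scene. Friction and masses are not known exactly. Their poses are not given: they have to be found in the camera images.
- puck_full_a: Full-size signed black rubber hockey puck: disc 76 mm across, 25 mm thick, 170 g, at the start on edge in the drying rack, centre 67 mm above the table. Origin at the disc's centre; x axis = disc axis, square to its flat faces and level (it may have rolled about it). Grip from above across its thickness, high enough for the hand to clear a taller neighbour.
- puck_full_b: Full-size signed black rubber hockey puck: disc 76 mm across, 25 mm thick, 170 g, at the start on edge in the drying rack, centre 67 mm above the table. Origin at the disc's centre; x axis = disc axis, square to its flat faces and level (it may have rolled about it). Grip from above across its thickness, high enough for the hand to clear a taller neighbour.
- puck_mini_a: Mini signed black rubber hockey puck: disc 60 mm across, 18 mm thick, 75 g, at the start on edge in the drying rack, centre 58 mm above the table. Origin at the disc's centre; x axis = disc axis, square to its flat faces and level (it may have rolled about it). Grip from above across its thickness, high enough for the hand to clear a taller neighbour.
- puck_mini_b: Mini signed black rubber hockey puck: disc 60 mm across, 18 mm thick, 75 g, at the start on edge in the drying rack, centre 58 mm above the table. Origin at the disc's centre; x axis = disc axis, square to its flat faces and level (it may have rolled about it). Grip from above across its thickness, high enough for the hand to clear a taller neighbour.
- stand_big_a: Big loose stand for a full-size puck: dark wood base 60 x 100 x 12 mm (x, y, z), two brass rods 8 mm thick, 48 long, along its x axis, centres 48 apart and 18 above the table. Origin: middle of the underside, z up. The puck stands on edge between the rods, its axis along the stand's x (either sign), its centre then 52.5 mm above the origin. Its twin is identical.
- stand_big_b: Big loose stand for a full-size puck: dark wood base 60 x 100 x 12 mm (x, y, z), two brass rods 8 mm thick, 48 long, along its x axis, centres 48 apart and 18 above the table. Origin: middle of the underside, z up. The puck stands on edge between the rods, its axis along the stand's x (either sign), its centre then 52.5 mm above the origin. Its twin is identical.
- stand_small_a: Small loose stand for a mini puck: dark wood base 48 x 74 x 12 mm (x, y, z), two brass rods 8 mm thick, 36 long, along its x axis, centres 32 apart and 18 above the table. Origin: middle of the underside, z up. The puck stands on edge between the rods, its axis along the stand's x (either sign), its centre then 48 mm above the origin. Its twin is identical.
- stand_small_b: Small loose stand for a mini puck: dark wood base 48 x 74 x 12 mm (x, y, z), two brass rods 8 mm thick, 36 long, along its x axis, centres 32 apart and 18 above the table. Origin: middle of the underside, z up. The puck stands on edge between the rods, its axis along the stand's x (either sign), its centre then 48 mm above the origin. Its twin is identical.
- drying_rack: Fixed light wood rack, 356 x 85 mm: two dowel rails 12 mm thick along its x axis, centres 34 apart and 26 above the table, end blocks 36 high. The four pucks stand across the rails in a row, any order, axes along the rack's x, centres 75 mm apart (67 to 83), over 40 mm clear between neighbours. Origin: middle of the underside.
- blank_puck: Unsigned full-size puck, 76 mm across, 25 high, loose, lying flat beyond the stands; origin at the centre of its underside. It stays there. Also about: a marker pen lying far right; a tray of unsigned pucks, 42 mm high, on the robot's left beyond y = 0.45 m; a tape dispenser and a pen cup on its right beyond y = -0.43 m.
Not all that is in view belongs to the job. What is shaped like the puck_full_b but green is not meant. Leave any purple look-alike of the stand_small_a alone.

How it is judged:
By the outcome, as a careful person would: the job done as asked, in the order asked, and still so for the second after the job is handed in, with the robot touching nothing.
It also fails if it takes over 112 s, if anything falls off the work surface, if the arm or the gripper's body presses on something with over 40 N, if the wrist force passes 120 N, or if a joint passes its speed limit or range.

## Working session

There is one attempt and no reset: what is moved stays moved. The work goes in short steps, Python scripts to look and compute and a tool call to move; the robot and the scene stay as the last step left them, time stands still between calls to the robot, and variables do not carry over. Pictures are saved under pics/ and viewed, at most 16 in all, crops included, and the job is handed in when it is done.

Besides the shell and the picture viewer there is one more tool, called after ">>>" by a JSON object that holds its "fn" and its "kwargs". step_arm: Moves the arm, as the interface text tells. Shifts and turns lie within -1 to 1; 1 stands for 0.08 m of shift or pi rad of turn. Its arguments: {"type":"object","properties":{"motion":{"type":"array","items":{"type":"object","properties":{"x":{"type":"number"},"y":{"type":"number"},"z":{"type":"number"},"wx":{"type":"number"},"wy":{"type":"number"},"wz":{"type":"number"},"grip":{"type":"number"}}}}},"required":["motion"]}

```bash
mkdir -p pics && ls && python3 - <<'E'
from plant import manip
import cv2
s=manip.sense();print(s)
for n in("top","scene"):
    im=manip.get_image(n);cv2.imwrite(f"pics/{n}0.png",im[:,:,::-1]);print(n,manip.camera_params(n))
print(manip.camera_params("wrist"))
E
```

```text
pics
{'t': 0.0, 'q': array([ 6.56320248e+01,  3.02787421e+01,  8.21596338e+01,  9.15246642e-05,
        6.76882246e+01, -1.02270413e+01]), 'joint_velocities': array([ 0.01941289, -0.04133867, -0.01784974, -0.10812666,  0.00955374,
        0.05130748]), 'tau': array([-3.76564203e-04, -4.42349482e+01, -1.78023219e+01, -1.46073858e-04,
        8.37422413e-03, -6.28743138e-06]), 'ee_pos': array([0.15233573, 0.60535164, 0.21421803]), 'ee_rot': array([-1.79875426e+02, -2.25610566e-02,  1.65859007e+02]), 'contact_force': array([-0.60707209, -0.30450378, -0.19618684]), 'torque': array([ 0.02734801, -0.0222178 , -0.03106752]), 'gripper_force': 0.0, 'finger_gap': 0.9970626870095805}
top {'mtx': array([[497.37128431,   0.        , 273.77988778],
       [  0.        , 497.37128431, 208.91910616],
       [  0.        ,   0.        ,   1.        ]]), 'distortion': array([0.02052044, 0.        , 0.        , 0.        , 0.        ]), 'xyz': array([0.49060081, 0.00672977, 1.11040921]), 'orientation': array([-176.61622747,   -0.44496346,  -89.2004623 ])}
scene {'mtx': array([[517.90720365,   0.        , 278.9117194 ],
       [  0.        , 517.90720365, 214.09843239],
       [  0.        ,   0.        ,   1.        ]]), 'distortion': array([-0.01283148,  0.        ,  0.        ,  0.        ,  0.        ]), 'xyz': array([ 1.26956842, -0.07499525,  0.551174  ]), 'orientation': array([-124.11168533,   -0.60296887,   82.78687251])}
{'mtx': array([[359.48493381,   0.        , 277.10713313],
       [  0.        , 359.48493381, 215.96047466],
       [  0.        ,   0.        ,   1.        ]]), 'distortion': array([-0.04421236,  0.        ,  0.        ,  0.        ,  0.        ]), 'xyz': array([0.07984657, 0.62505742, 0.37227755]), 'orientation': array([1.62913294e+02, 1.15716443e-01, 7.58374675e+01])}
```

View pics/top0.png

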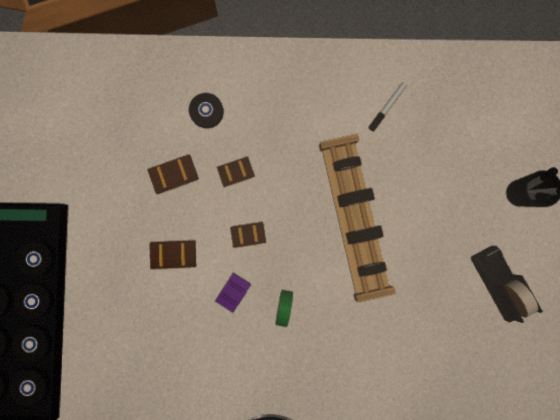

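View pics/scene0.png

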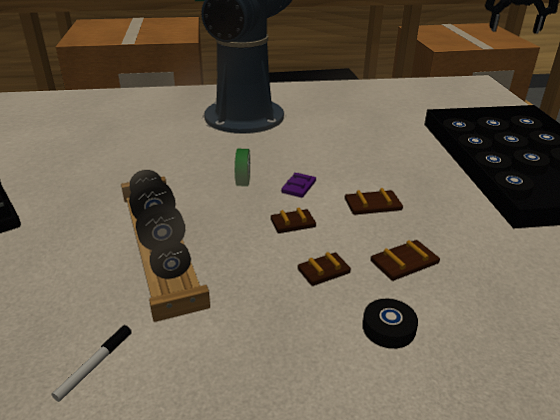

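Top view: four pucks in the rack (347,163 mini; 356,197 full; 364,235 full; 372,269 mini). The big stands are at (173,174) and (173,254), the small ones at (236,171) and (248,234), with the purple and green decoys below. Next I'll get rough poses.

```bash
cat > h.py <<'E'
import cv2, numpy as np
from scipy.spatial.transform import Rotation as Ro
from plant import manip
def rot(o): return Ro.from_euler('xyz',o,degrees=True).as_matrix()
def cast(P,uv,z):
    uv=np.asarray(uv,float).reshape(-1,1,2)
    n=cv2.undistortPoints(uv,P['mtx'],P['distortion']).reshape(-1,2)
    d=np.c_[n,np.ones(len(n))]@rot(P['orientation']).T
    return P['xyz']+d*((z-P['xyz'][2])/d[:,2])[:,None]
def proj(P,pts):
    R=rot(P['orientation']).T
    return cv2.projectPoints(np.asarray(pts,float).reshape(-1,3),cv2.Rodrigues(R)[0],-R@P['xyz'],P['mtx'],P['distortion'])[0].reshape(-1,2)
def blobs(m,amin,amax=1e9):
    c,_=cv2.findContours(m.astype(np.uint8),cv2.RETR_EXTERNAL,cv2.CHAIN_APPROX_NONE)
    return [k for k in c if amin<=cv2.contourArea(k)<=amax]
def rect(P,c,z):
    """minAreaRect in the world plane z: centre, long side, short side, yaw of long side"""
    w=cast(P,c.reshape(-1,2),z)[:,:2].astype(np.float32)
    (cx,cy),_,_=r=cv2.minAreaRect(w); b=cv2.boxPoints(r)
    e=sorted([b[1]-b[0],b[2]-b[1]],key=np.linalg.norm)
    a=np.degrees(np.arctan2(e[1][1],e[1][0]))
    return np.round([cx,cy,np.linalg.norm(e[1]),np.linalg.norm(e[0]),a%180],4)
def masks(im):
    hsv=cv2.cvtColor(im,cv2.COLOR_RGB2HSV);h,s,v=[x.astype(int) for x in cv2.split(hsv)]
    return dict(brass=(h>12)&(h<28)&(s>120)&(v>90), wood=(h<28)&(s>70)&(v<90)|((h>12)&(h<28)&(s>120)&(v>90)), black=(v<70)&(s<90),
      rack=(h>8)&(h<25)&(s>80)&(v>90))
E
python3 - <<'E'
from h import *
im=cv2.imread("pics/top0.png")[:,:,::-1].copy();P=manip.camera_params("top")
hsv=cv2.cvtColor(im,cv2.COLOR_RGB2HSV)
for n,(u,v) in dict(brass=(160,177),wood=(173,185),puck=(356,197),rail=(352,215),tbl=(120,100),blk=(10,280)).items(): print(n,hsv[v,u],hsv[v,u+1])
M=masks(im)
for n,a,b,z in(("wood",200,3000,.012),("brass",20,300,.022),("black",150,900,.1),("rack",500,9000,.032)):
    for c in blobs(M[n],a,b):
        x=c.reshape(-1,2).mean(0)
        if 100<x[0]<420 and 80<x[1]<330: print(n,x.round(),rect(P,c,z))
E
```

```text
brass [ 17 172 123] [ 19 174 141]
wood [ 12 129  65] [ 11 124  64]
puck [10 62 49] [17 83 49]
rail [ 17 128 146] [ 18 130 141]
tbl [ 15  49 156] [ 16  47 156]
blk [30 20 13] [10 77 10]
wood [172. 254.] [4.52600e-01 2.19900e-01 9.85000e-02 5.87000e-02 9.17029e+01]
wood [248. 234.] [4.986000e-01 5.580000e-02 7.200000e-02 4.640000e-02 1.002795e+02]
wood [235. 171.] [6.380000e-01 8.560000e-02 7.150000e-02 4.660000e-02 1.100721e+02]
wood [173. 174.] [6.30500e-01 2.24200e-01 9.91000e-02 5.96000e-02 1.10834e+02]
brass [160. 255.] [0.4512 0.244  0.0477 0.0065 1.625 ]
brass [182. 254.] [0.454  0.1964 0.0478 0.0065 1.4617]
brass [240. 235.] [4.96900e-01 7.14000e-02 3.55000e-02 8.60000e-03 1.05116e+01]
brass [255. 233.] [5.01700e-01 3.98000e-02 3.59000e-02 8.60000e-03 1.03859e+01]
brass [161. 176.] [6.23000e-01 2.47200e-01 4.97000e-02 8.20000e-03 2.09544e+01]
brass [228. 172.] [6.33800e-01 1.01100e-01 3.57000e-02 8.70000e-03 2.14832e+01]
brass [242. 168.] [6.44200e-01 7.07000e-02 3.78000e-02 8.30000e-03 2.08548e+01]
brass [182. 169.] [6.39900e-01 2.02600e-01 4.77000e-02 8.20000e-03 2.11415e+01]
black [372. 269.] [ 4.327000e-01 -1.996000e-01  5.450000e-02  2.020000e-02  1.028131e+02]
black [364. 235.] [ 5.00500e-01 -1.85100e-01  7.10000e-02  2.37000e-02  1.03315e+02]
black [356. 197.] [ 5.772000e-01 -1.666000e-01  7.050000e-02  2.420000e-02  1.048585e+02]
black [347. 163.] [ 6.462000e-01 -1.487000e-01  5.420000e-02  1.990000e-02  1.049393e+02]
black [206. 110.] [ 0.7513  0.1424  0.0716  0.0661 27.4799]
rack [354. 217.] [ 0.54   -0.1818  0.3575  0.0844 13.5434]
```

```bash
cat >> h.py <<'E'
def plan(x,y,z,yaw,n=None,grip=0.,step=.046):
    s=manip.sense();p=s['ee_pos'];R=rot(s['ee_rot']);T=rot([180,0,yaw])
    rv=Ro.from_matrix(R.T@T).as_rotvec();d=np.array([x,y,z])-p
    n=n or int(max(np.ceil(np.linalg.norm(d)/step),np.ceil(np.degrees(np.linalg.norm(rv))/8.4),1))
    print('n',n,'dp mm',(d*1e3).round(1),'turn deg',np.degrees(rv).round(2))
    rows=[]
    for i in range(n):
        l=R.T@d/n/.08; rows.append(dict(x=round(l[0],3),y=round(l[1],3),z=round(l[2],3),wx=round(rv[0]/n/np.pi,4),wy=round(rv[1]/n/np.pi,4),wz=round(rv[2]/n/np.pi,4),grip=grip))
        R=R@Ro.from_rotvec(rv/n).as_matrix()
    for r in rows: print({k:float(v) for k,v in r.items()})
E
python3 -c "
from h import *
plan(.53,.06,.26,105)"
```

```text
n 15 dp mm [ 377.6 -545.4   45.7] turn deg [-1.100e-01  4.000e-02  6.086e+01]
{'x': -0.416, 'y': -0.364, 'z': -0.037, 'wx': -0.0, 'wy': 0.0, 'wz': 0.0225, 'grip': 0.0}
{'x': -0.441, 'y': -0.334, 'z': -0.038, 'wx': -0.0, 'wy': 0.0, 'wz': 0.0225, 'grip': 0.0}
{'x': -0.463, 'y': -0.302, 'z': -0.038, 'wx': -0.0, 'wy': 0.0, 'wz': 0.0225, 'grip': 0.0}
{'x': -0.484, 'y': -0.268, 'z': -0.038, 'wx': -0.0, 'wy': 0.0, 'wz': 0.0225, 'grip': 0.0}
{'x': -0.501, 'y': -0.233, 'z': -0.038, 'wx': -0.0, 'wy': 0.0, 'wz': 0.0225, 'grip': 0.0}
{'x': -0.517, 'y': -0.197, 'z': -0.038, 'wx': -0.0, 'wy': 0.0, 'wz': 0.0225, 'grip': 0.0}
{'x': -0.529, 'y': -0.16, 'z': -0.038, 'wx': -0.0, 'wy': 0.0, 'wz': 0.0225, 'grip': 0.0}
{'x': -0.539, 'y': -0.122, 'z': -0.038, 'wx': -0.0, 'wy': 0.0, 'wz': 0.0225, 'grip': 0.0}
{'x': -0.546, 'y': -0.084, 'z': -0.038, 'wx': -0.0, 'wy': 0.0, 'wz': 0.0225, 'grip': 0.0}
{'x': -0.551, 'y': -0.045, 'z': -0.038, 'wx': -0.0, 'wy': 0.0, 'wz': 0.0225, 'grip': 0.0}
{'x': -0.553, 'y': -0.006, 'z': -0.038, 'wx': -0.0, 'wy': 0.0, 'wz': 0.0225, 'grip': 0.0}
{'x': -0.552, 'y': 0.033, 'z': -0.038, 'wx': -0.0, 'wy': 0.0, 'wz': 0.0225, 'grip': 0.0}
{'x': -0.548, 'y': 0.072, 'z': -0.038, 'wx': -0.0, 'wy': 0.0, 'wz': 0.0225, 'grip': 0.0}
{'x': -0.542, 'y': 0.111, 'z': -0.038, 'wx': -0.0, 'wy': 0.0, 'wz': 0.0225, 'grip': 0.0}
{'x': -0.532, 'y': 0.149, 'z': -0.038, 'wx': -0.0, 'wy': 0.0, 'wz': 0.0225, 'grip': 0.0}
```

>>> {"fn": "step_arm", "kwargs": {"motion": [{"x": -0.416,"y": -0.364,"z": -0.04,"wz": 0.0225,"grip": 0},{"x": -0.441,"y": -0.334,"z": -0.04,"wz": 0.0225,"grip": 0},{"x": -0.463,"y": -0.302,"z": -0.04,"wz": 0.0225,"grip": 0},{"x": -0.484,"y": -0.268,"z": -0.04,"wz": 0.0225,"grip": 0},{"x": -0.501,"y": -0.233,"z": -0.04,"wz": 0.0225,"grip": 0}]}}

```text
validation failed for argument at $.mo...
```

>>> {"fn": "step_arm", "kwargs": {"motion": [{"x": -0.517,"y": -0.197,"z": -0.04,"wz": 0.0225,"grip": 0},{"x": -0.529,"y": -0.16,"z": -0.04,"wz": 0.0225,"grip": 0},{"x": -0.539,"y": -0.122,"z": -0.04,"wz": 0.0225,"grip": 0},{"x": -0.546,"y": -0.084,"z": -0.04,"wz": 0.0225,"grip": 0},{"x": -0.551,"y": -0.045,"z": -0.04,"wz": 0.0225,"grip": 0}]}}

```text
validation failed for argument at $.mo...
```

>>> {"fn": "step_arm", "kwargs": {"motion": [{"x": -0.553,"y": -0.006,"z": -0.04,"wz": 0.0225,"grip": 0},{"x": -0.552,"y": 0.033,"z": -0.04,"wz": 0.0225,"grip": 0},{"x": -0.548,"y": 0.072,"z": -0.04,"wz": 0.0225,"grip": 0},{"x": -0.542,"y": 0.111,"z": -0.04,"wz": 0.0225,"grip": 0},{"x": -0.532,"y": 0.149,"z": -0.04,"wz": 0.0225,"grip": 0}]}}

```text
validation failed for argument at $.mo...
```

>>> {"fn": "step_arm", "kwargs": {"motion": [{"x": -0.416,"y": -0.364,"z": -0.04,"wx": 0.0,"wy": 0.0,"wz": 0.0225,"grip": 0.0},{"x": -0.441,"y": -0.334,"z": -0.04,"wx": 0.0,"wy": 0.0,"wz": 0.0225,"grip": 0.0},{"x": -0.463,"y": -0.302,"z": -0.04,"wx": 0.0,"wy": 0.0,"wz": 0.0225,"grip": 0.0},{"x": -0.484,"y": -0.268,"z": -0.04,"wx": 0.0,"wy": 0.0,"wz": 0.0225,"grip": 0.0},{"x": -0.501,"y": -0.233,"z": -0.04,"wx": 0.0,"wy": 0.0,"wz": 0.0225,"grip": 0.0}]}}

```text
t: 0.6
ee_pos: [0.2789, 0.4225, 0.231]
ee_rot: [-180.0, -0.0, 145.5]
contact_force: [0.2, -0.1, 0.2]
finger_gap: 1.004
gripper_force: 0.0
```

>>> {"fn": "step_arm", "kwargs": {"motion": [{"x": -0.517,"y": -0.197,"z": -0.04,"wx": 0.0,"wy": 0.0,"wz": 0.0225,"grip": 0.0},{"x": -0.529,"y": -0.16,"z": -0.04,"wx": 0.0,"wy": 0.0,"wz": 0.0225,"grip": 0.0},{"x": -0.539,"y": -0.122,"z": -0.04,"wx": 0.0,"wy": 0.0,"wz": 0.0225,"grip": 0.0},{"x": -0.546,"y": -0.084,"z": -0.04,"wx": 0.0,"wy": 0.0,"wz": 0.0225,"grip": 0.0},{"x": -0.551,"y": -0.045,"z": -0.04,"wx": 0.0,"wy": 0.0,"wz": 0.0225,"grip": 0.0}]}}

```text
t: 1.1
ee_pos: [0.405, 0.2408, 0.2472]
ee_rot: [-180.0, -0.0, 125.2]
contact_force: [0.2, 0.2, 0.5]
finger_gap: 0.998
gripper_force: 0.0
```

>>> {"fn": "step_arm", "kwargs": {"motion": [{"x": -0.553,"y": -0.006,"z": -0.04,"wx": 0.0,"wy": 0.0,"wz": 0.0225,"grip": 0.0},{"x": -0.552,"y": 0.033,"z": -0.04,"wx": 0.0,"wy": 0.0,"wz": 0.0225,"grip": 0.0},{"x": -0.548,"y": 0.072,"z": -0.04,"wx": 0.0,"wy": 0.0,"wz": 0.0225,"grip": 0.0},{"x": -0.542,"y": 0.111,"z": -0.04,"wx": 0.0,"wy": 0.0,"wz": 0.0225,"grip": 0.0},{"x": -0.532,"y": 0.149,"z": -0.04,"wx": 0.0,"wy": 0.0,"wz": 0.0225,"grip": 0.0}]}}

```text
t: 1.6
ee_pos: [0.5311, 0.0591, 0.263]
ee_rot: [-180.0, -0.0, 104.9]
contact_force: [-0.8, -0.4, -0.3]
finger_gap: 1.002
gripper_force: 0.0
```

```bash
python3 - <<'E'
from h import *
manip.get_image("wrist")
P=manip.camera_params("wrist");im=manip.get_image("wrist");cv2.imwrite("pics/w1.png",im[:,:,::-1])
print(manip.sense()['ee_pos'],manip.sense()['ee_rot'],P['xyz'])
M=masks(im)
for n,a,b,z in(("wood",1000,20000,.012),("brass",100,1500,.022)):
    for c in blobs(M[n],a,b): print(n,c.reshape(-1,2).mean(0).round(),rect(P,c,z))
plan(.53,-.225,.26,103.5,grip=0.5)
E
```

```text
[0.53457748 0.05614745 0.26342303] [1.79809135e+02 1.77714993e-01 1.04741444e+02] [0.51724221 0.12778099 0.42123608]
wood [270. 336.] [ 0.5753 -0.1653  0.2834  0.107   8.4613]
wood [367. 165.] [6.35800e-01 8.64000e-02 7.32000e-02 4.80000e-02 1.09645e+02]
wood [244. 160.] [4.98200e-01 5.68000e-02 7.28000e-02 4.72000e-02 9.95634e+01]
wood [401.  43.] [6.301000e-01 2.197000e-01 8.950000e-02 6.190000e-02 1.107748e+02]
wood [234.  23.] [0.4542 0.1959 0.0596 0.0513 3.1427]
brass [370. 182.] [6.43400e-01 7.15000e-02 3.55000e-02 6.80000e-03 1.99458e+01]
brass [242. 177.] [5.0140e-01 4.0900e-02 3.5200e-02 6.5000e-03 9.8094e+00]
brass [370. 154.] [6.32600e-01 1.01400e-01 3.58000e-02 6.80000e-03 1.99418e+01]
brass [244. 149.] [4.9600e-01 7.2200e-02 3.5500e-02 6.6000e-03 9.5066e+00]
brass [406.  62.] [6.38900e-01 2.02300e-01 4.74000e-02 6.80000e-03 2.09804e+01]
brass [232.  18.] [0.4544 0.1964 0.0473 0.0068 3.2157]
brass [405.  12.] [6.22200e-01 2.47000e-01 4.69000e-02 6.80000e-03 2.06877e+01]
n 7 dp mm [  -4.6 -281.1   -3.4] turn deg [0.19 0.18 1.24]
{'x': -0.483, 'y': -0.136, 'z': 0.007, 'wx': 0.0002, 'wy': 0.0001, 'wz': 0.001, 'grip': 0.5}
{'x': -0.484, 'y': -0.134, 'z': 0.007, 'wx': 0.0002, 'wy': 0.0001, 'wz': 0.001, 'grip': 0.5}
{'x': -0.484, 'y': -0.133, 'z': 0.007, 'wx': 0.0002, 'wy': 0.0001, 'wz': 0.001, 'grip': 0.5}
{'x': -0.485, 'y': -0.131, 'z': 0.007, 'wx': 0.0002, 'wy': 0.0001, 'wz': 0.001, 'grip': 0.5}
{'x': -0.485, 'y': -0.13, 'z': 0.007, 'wx': 0.0002, 'wy': 0.0001, 'wz': 0.001, 'grip': 0.5}
{'x': -0.485, 'y': -0.128, 'z': 0.006, 'wx': 0.0002, 'wy': 0.0001, 'wz': 0.001, 'grip': 0.5}
{'x': -0.486, 'y': -0.127, 'z': 0.006, 'wx': 0.0002, 'wy': 0.0001, 'wz': 0.001, 'grip': 0.5}
```

>>> {"fn": "step_arm", "kwargs": {"motion": [{"x": -0.483,"y": -0.135,"z": 0.007,"wx": 0.0,"wy": 0.0,"wz": 0.001,"grip": 0.5},{"x": -0.484,"y": -0.134,"z": 0.007,"wx": 0.0,"wy": 0.0,"wz": 0.001,"grip": 0.5},{"x": -0.484,"y": -0.133,"z": 0.007,"wx": 0.0,"wy": 0.0,"wz": 0.001,"grip": 0.5},{"x": -0.485,"y": -0.131,"z": 0.007,"wx": 0.0,"wy": 0.0,"wz": 0.001,"grip": 0.5},{"x": -0.485,"y": -0.13,"z": 0.007,"wx": 0.0,"wy": 0.0,"wz": 0.001,"grip": 0.5}]}}

```text
t: 2.2
ee_pos: [0.5278, -0.1405, 0.26]
ee_rot: [-180.0, -0.1, 104.3]
contact_force: [1.0, -0.4, 0.1]
finger_gap: 0.497
gripper_force: 0.0
```

>>> {"fn": "step_arm", "kwargs": {"motion": [{"x": -0.485,"y": -0.13,"z": 0.007,"wx": 0.0,"wy": 0.0,"wz": 0.001,"grip": 0.5},{"x": -0.485,"y": -0.127,"z": 0.006,"wx": 0.0,"wy": 0.0,"wz": 0.001,"grip": 0.5},{"x": 0.0,"y": 0.0,"z": 0.0,"wx": 0.0,"wy": 0.0,"wz": 0.0,"grip": 0.5},{"x": 0.0,"y": 0.0,"z": 0.0,"wx": 0.0,"wy": 0.0,"wz": 0.0,"grip": 0.5}]}}

```text
t: 2.6
ee_pos: [0.5269, -0.22, 0.2587]
ee_rot: [-179.9, -0.1, 103.8]
contact_force: [0.1, 0.2, -0.3]
finger_gap: 0.497
gripper_force: 0.0
```

```bash
python3 - <<'E'
from h import *
P=manip.camera_params("wrist");im=manip.get_image("wrist");cv2.imwrite("pics/w2.png",im[:,:,::-1])
s=manip.sense();print(s['ee_pos'],s['ee_rot'],P['xyz'],s['finger_gap'])
M=masks(im)
for n,a,b,z in(("black",400,8000,.1),("rack",3000,90000,.032)):
    for c in blobs(M[n],a,b): print(n,c.reshape(-1,2).mean(0).round(),rect(P,c,z))
E
```

```text
[ 0.52696105 -0.21910809  0.25878421] [-1.79941184e+02 -1.20003693e-01  1.03855223e+02] [ 0.5095907  -0.14627128  0.41674812] 0.498330390411956
black [458. 225.] [ 6.999000e-01 -2.095000e-01  3.900000e-02  1.200000e-02  1.447097e+02]
black [414. 150.] [ 6.362000e-01 -1.532000e-01  5.070000e-02  3.410000e-02  1.042818e+02]
black [185. 148.] [ 4.382000e-01 -2.006000e-01  5.210000e-02  2.660000e-02  1.002968e+02]
black [340. 150.] [ 5.740000e-01 -1.692000e-01  6.790000e-02  3.320000e-02  1.038485e+02]
black [257. 150.] [ 5.006000e-01 -1.864000e-01  6.780000e-02  2.480000e-02  1.034834e+02]
rack [299. 142.] [ 5.404000e-01 -1.783000e-01  6.910000e-02  5.980000e-02  1.026664e+02]
rack [194. 130.] [ 0.4311 -0.1933  0.107   0.0476 13.4252]
```

View pics/w2.png

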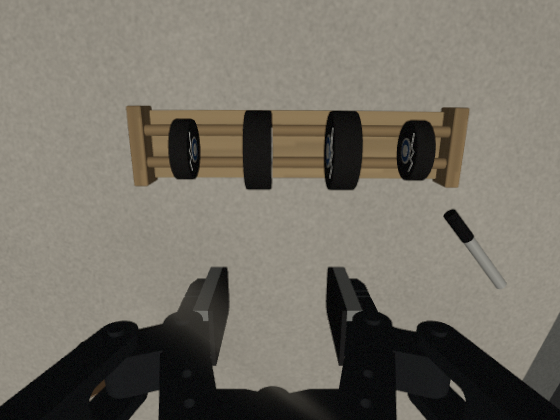

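```bash
cat > rk.py <<'E'
from h import *
def pucks(P,im,mt,zr=.036,big=True):
    M=masks(im)
    c=blobs(M['rack'],*mt['rack']); c=[k for k in c if mt['ok'](k.reshape(-1,2).mean(0))]
    w=rect(P,np.vstack(c),zr); print('rack',w)
    a=np.radians(w[4]);ex=np.array([np.cos(a),np.sin(a)])
    for k in sorted([k for k in blobs(M['black'],*mt['black']) if mt['ok'](k.reshape(-1,2).mean(0))],key=lambda k:cast(P,k.reshape(-1,2).mean(0),.1)[0][0]):
        L=rect(P,k,.08)[2]; full=L>.062; zt,t=(.105,.025) if full else (.088,.018)
        s=(cast(P,k.reshape(-1,2),zt)[:,:2]-w[:2])@ex; sc=(P['xyz'][:2]-w[:2])@ex
        px=.0011 if mt['top'] else .0004
        cs=s.max()+px-t/2 if s.mean()>sc else s.min()-px+t/2
        print('full' if full else 'mini','L',L.round(4),'s',cs.round(4),'width',np.ptp(s).round(4),'xy',(w[:2]+cs*ex).round(4))
E
python3 - <<'E'
from rk import *
im=cv2.imread("pics/top0.png")[:,:,::-1].copy()
pucks(manip.camera_params("top"),im,dict(rack=(300,1e5),black=(150,900),ok=lambda m:320<m[0]<400 and 130<m[1]<300,top=1))
im=cv2.imread("pics/w2.png")[:,:,::-1].copy()
pucks(manip.camera_params("wrist"),im,dict(rack=(100,1e5),black=(600,8000),ok=lambda m:m[1]<200,top=0))
E
```

```text
rack [ 0.5398 -0.1811  0.3562  0.0841 13.5434]
mini L 0.0556 s -0.1121 width 0.0205 xy [ 0.4308 -0.2074]
full L 0.0724 s -0.0394 width 0.0236 xy [ 0.5015 -0.1903]
full L 0.0719 s 0.0399 width 0.0242 xy [ 0.5786 -0.1718]
mini L 0.0553 s 0.1147 width 0.0205 xy [ 0.6513 -0.1542]
rack [ 0.539  -0.18    0.3531  0.0827 13.6478]
mini L 0.0554 s -0.1113 width 0.028 xy [ 0.4308 -0.2063]
full L 0.0721 s -0.0385 width 0.0245 xy [ 0.5016 -0.1891]
full L 0.0722 s 0.0402 width 0.0327 xy [ 0.578  -0.1705]
mini L 0.0539 s 0.1147 width 0.0354 xy [ 0.6504 -0.1529]
```

```bash
python3 -c "
from h import *
plan(.578,-.171,.14,103.6,grip=.5)"
```

```text
n 3 dp mm [  51.    48.1 -118.8] turn deg [-0.06 -0.12  0.26]
{'x': 0.143, 'y': 0.255, 'z': 0.495, 'wx': -0.0001, 'wy': -0.0002, 'wz': 0.0005, 'grip': 0.5}
{'x': 0.143, 'y': 0.255, 'z': 0.495, 'wx': -0.0001, 'wy': -0.0002, 'wz': 0.0005, 'grip': 0.5}
{'x': 0.144, 'y': 0.254, 'z': 0.495, 'wx': -0.0001, 'wy': -0.0002, 'wz': 0.0005, 'grip': 0.5}
```

>>> {"fn": "step_arm", "kwargs": {"motion": [{"x": 0.215,"y": 0.382,"z": 0.25,"wx": 0.0,"wy": 0.0,"wz": 0.001,"grip": 0.5},{"x": 0.215,"y": 0.382,"z": 0.41,"wx": 0.0,"wy": 0.0,"wz": 0.0005,"grip": 0.5},{"x": 0.0,"y": 0.0,"z": 0.41,"wx": 0.0,"wy": 0.0,"wz": 0.0,"grip": 0.5},{"x": 0.0,"y": 0.0,"z": 0.41,"wx": 0.0,"wy": 0.0,"wz": 0.0,"grip": 0.5},{"x": 0.0,"y": 0.0,"z": 0.0,"wx": 0.0,"wy": 0.0,"wz": 0.0,"grip": 0.5}]}}

```text
t: 3.15
ee_pos: [0.5752, -0.168, 0.1365]
ee_rot: [-179.5, -0.4, 103.8]
contact_force: [-1.1, 0.5, 0.1]
finger_gap: 0.503
gripper_force: 0.0
```

```bash
python3 - <<'E'
from h import *
plan(.578,-.171,.087,103.6,grip=.5,n=2)
im=manip.get_image("wrist");cv2.imwrite("pics/w3.png",im[:,:,::-1])
E
```

```text
n 2 dp mm [  2.8  -3.  -49.5] turn deg [-0.5  -0.45  0.16]
{'x': -0.025, 'y': 0.015, 'z': 0.309, 'wx': -0.0014, 'wy': -0.0012, 'wz': 0.0004, 'grip': 0.5}
{'x': -0.023, 'y': 0.014, 'z': 0.309, 'wx': -0.0014, 'wy': -0.0012, 'wz': 0.0004, 'grip': 0.5}
```

View pics/w3.png

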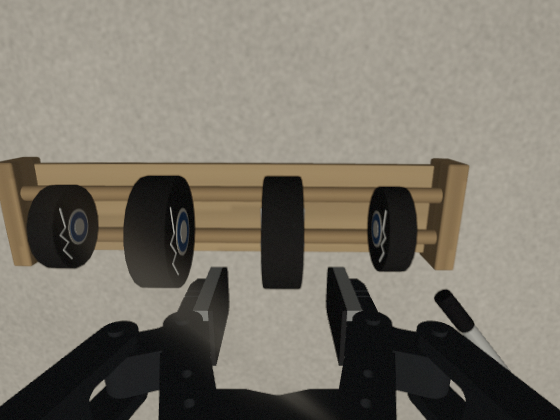

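>>> {"fn": "step_arm", "kwargs": {"motion": [{"x": -0.02,"y": 0.015,"z": 0.2,"wx": 0.0,"wy": 0.0,"wz": 0.0,"grip": 0.5},{"x": -0.02,"y": 0.015,"z": 0.2,"wx": 0.0,"wy": 0.0,"wz": 0.0,"grip": 0.5},{"x": 0.0,"y": 0.0,"z": 0.2,"wx": 0.0,"wy": 0.0,"wz": 0.0,"grip": 0.5},{"x": 0.0,"y": 0.0,"z": 0.0,"wx": 0.0,"wy": 0.0,"wz": 0.0,"grip": 0.5},{"x": 0.0,"y": 0.0,"z": 0.0,"wx": 0.0,"wy": 0.0,"wz": 0.0,"grip": 0.5}]}}

```text
t: 3.7
ee_pos: [0.5828, -0.1749, 0.0948]
ee_rot: [179.9, 0.1, 103.6]
contact_force: [0.3, 0.1, -0.5]
finger_gap: 0.504
gripper_force: 0.0
```

```bash
python3 - <<'E'
from h import *
print(manip.sense()['ee_pos'])
plan(.578,-.171,.087,103.6,grip=.5,n=1)
manip.get_image("wrist");print(manip.sense()['ee_pos'])
E
```

```text
[ 0.58280222 -0.17488086  0.09477844]
n 1 dp mm [-4.8  3.9 -7.8] turn deg [0.11 0.09 0.01]
{'x': 0.061, 'y': -0.047, 'z': 0.097, 'wx': 0.0006, 'wy': 0.0005, 'wz': 0.0, 'grip': 0.5}
[ 0.58306587 -0.17509631  0.09500348]
```

>>> {"fn": "step_arm", "kwargs": {"motion": [{"x": 0.061,"y": -0.047,"z": 0.1,"wx": 0.0,"wy": 0.0,"wz": 0.0,"grip": 0.5},{"x": 0.0,"y": 0.0,"z": 0.0,"wx": 0.0,"wy": 0.0,"wz": 0.0,"grip": 0.5},{"x": 0.0,"y": 0.0,"z": 0.0,"wx": 0.0,"wy": 0.0,"wz": 0.0,"grip": 0.5},{"x": 0.0,"y": 0.0,"z": 0.0,"wx": 0.0,"wy": 0.0,"wz": 0.0,"grip": 0.5}]}}

```text
t: 4.15
ee_pos: [0.5772, -0.1711, 0.0852]
ee_rot: [180.0, 0.0, 103.6]
contact_force: [1.3, -1.1, 0.8]
finger_gap: 0.5
gripper_force: 0.0
```

```bash
python3 - <<'E'
from h import *
plan(.578,-.171,.087,103.6,grip=.5,n=1)
im=manip.get_image("wrist");cv2.imwrite("pics/w4.png",im[150:,100:480,::-1])
E
```

```text
n 1 dp mm [0.8 0.1 1.8] turn deg [ 0.02  0.02 -0.02]
{'x': -0.001, 'y': 0.009, 'z': -0.022, 'wx': 0.0001, 'wy': 0.0001, 'wz': -0.0001, 'grip': 0.5}
```

View pics/w4.png

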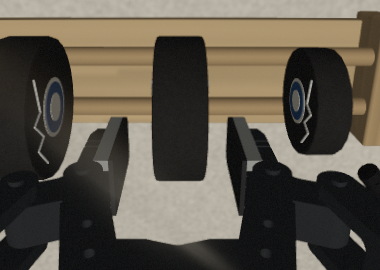

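```bash
python3 - <<'E'
from h import *
P=manip.camera_params("wrist");s=manip.sense();R=rot(s['ee_rot']);p=s['ee_pos']
for n,v in dict(tcp=(0,0,0),tipC=(0,0,.019),padL_tip_x1=(.011,-.021,.019),padL_x0=(-.011,-.021,.019),padR_tip_x1=(.011,.021,.019),padR_tip_x0=(-.011,.021,.019),padR_bk=(.011,.021,-.019)).items(): print(n,proj(P,p+R@v).round()-[100,150])
ey=np.array([-np.sin(np.radians(13.6)),np.cos(np.radians(13.6)),0])
c=np.array([.578,-.171,.067])
for a in(90,60,30,0,-30): 
  print(a,proj(P,c+.038*(np.cos(np.radians(a))*ey+np.array([0,0,np.sin(np.radians(a))]))).round()-[100,150], proj(P,c-.038*(np.cos(np.radians(a))*ey-np.array([0,0,np.sin(np.radians(a))]))).round()-[100,150])
E
```

```text
tcp [[176. 120.]]
tipC [[176. 105.]]
padL_tip_x1 [[136.  85.]]
padL_x0 [[138. 123.]]
padR_tip_x1 [[216.  85.]]
padR_tip_x0 [[215. 123.]]
padR_bk [[226. 116.]]
90 [[178. 141.]] [[178. 141.]]
60 [[178.  95.]] [[178. 172.]]
30 [[178.  55.]] [[178. 180.]]
0 [[178.  35.]] [[178. 167.]]
-30 [[178.  37.]] [[178. 143.]]
```

>>> {"fn": "step_arm", "kwargs": {"motion": [{"x": 0.0,"y": 0.0,"z": -0.02,"wx": 0.0,"wy": 0.0,"wz": 0.0,"grip": 1.0},{"x": 0.0,"y": 0.0,"z": 0.0,"wx": 0.0,"wy": 0.0,"wz": 0.0,"grip": 1.0},{"x": 0.0,"y": 0.0,"z": 0.0,"wx": 0.0,"wy": 0.0,"wz": 0.0,"grip": 1.0},{"x": 0.0,"y": 0.0,"z": 0.0,"wx": 0.0,"wy": 0.0,"wz": 0.0,"grip": 1.0},{"x": 0.0,"y": 0.0,"z": 0.0,"wx": 0.0,"wy": 0.0,"wz": 0.0,"grip": 1.0}]}}

```text
t: 4.7
ee_pos: [0.5776, -0.1712, 0.0871]
ee_rot: [179.9, 0.0, 103.6]
contact_force: [1.2, 0.9, 4.2]
finger_gap: 0.232
gripper_force: 59.2
```

>>> {"fn": "step_arm", "kwargs": {"motion": [{"x": 0.0,"y": 0.0,"z": -0.2,"wx": 0.0,"wy": 0.0,"wz": 0.0,"grip": 1.0},{"x": 0.0,"y": 0.0,"z": -0.5,"wx": 0.0,"wy": 0.0,"wz": 0.0,"grip": 1.0},{"x": 0.0,"y": 0.0,"z": -0.5,"wx": 0.0,"wy": 0.0,"wz": 0.0,"grip": 1.0},{"x": 0.0,"y": 0.0,"z": -0.5,"wx": 0.0,"wy": 0.0,"wz": 0.0,"grip": 1.0},{"x": 0.0,"y": 0.0,"z": -0.2,"wx": 0.0,"wy": 0.0,"wz": 0.0,"grip": 1.0}]}}

```text
t: 5.2
ee_pos: [0.5783, -0.1717, 0.2419]
ee_rot: [179.8, 0.2, 103.6]
contact_force: [0.4, 0.2, -1.8]
finger_gap: 0.227
gripper_force: 58.9
```

```bash
python3 - <<'E'
from h import *
P=manip.camera_params("wrist");im=manip.get_image("wrist");cv2.imwrite("pics/w5.png",im[:,:,::-1])
plan(.631,.2245,.24,111,grip=1.)
E
```

```text
n 9 dp mm [ 52.  396.5  -3.2] turn deg [ 0.3   0.32 -7.41]
{'x': 0.518, 'y': 0.2, 'z': 0.003, 'wx': 0.0002, 'wy': 0.0002, 'wz': -0.0046, 'grip': 1.0}
{'x': 0.515, 'y': 0.207, 'z': 0.003, 'wx': 0.0002, 'wy': 0.0002, 'wz': -0.0046, 'grip': 1.0}
{'x': 0.512, 'y': 0.214, 'z': 0.003, 'wx': 0.0002, 'wy': 0.0002, 'wz': -0.0046, 'grip': 1.0}
{'x': 0.509, 'y': 0.222, 'z': 0.003, 'wx': 0.0002, 'wy': 0.0002, 'wz': -0.0046, 'grip': 1.0}
{'x': 0.506, 'y': 0.229, 'z': 0.004, 'wx': 0.0002, 'wy': 0.0002, 'wz': -0.0046, 'grip': 1.0}
{'x': 0.503, 'y': 0.236, 'z': 0.004, 'wx': 0.0002, 'wy': 0.0002, 'wz': -0.0046, 'grip': 1.0}
{'x': 0.499, 'y': 0.244, 'z': 0.004, 'wx': 0.0002, 'wy': 0.0002, 'wz': -0.0046, 'grip': 1.0}
{'x': 0.496, 'y': 0.251, 'z': 0.004, 'wx': 0.0002, 'wy': 0.0002, 'wz': -0.0046, 'grip': 1.0}
{'x': 0.492, 'y': 0.258, 'z': 0.004, 'wx': 0.0002, 'wy': 0.0002, 'wz': -0.0046, 'grip': 1.0}
```

View pics/w5.png

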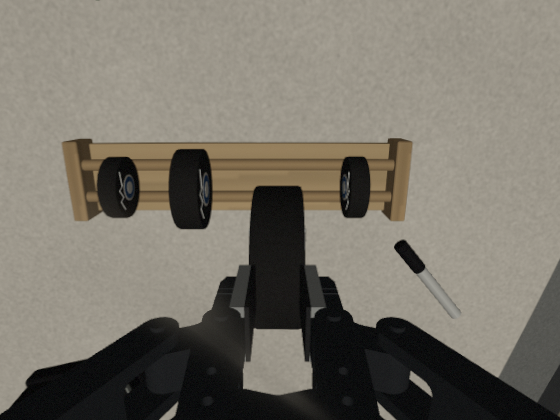

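>>> {"fn": "step_arm", "kwargs": {"motion": [{"x": 0.26,"y": 0.1,"z": 0.0,"wx": 0.0,"wy": 0.0,"wz": -0.0045,"grip": 1.0},{"x": 0.515,"y": 0.207,"z": 0.0,"wx": 0.0,"wy": 0.0,"wz": -0.0045,"grip": 1.0},{"x": 0.512,"y": 0.214,"z": 0.0,"wx": 0.0,"wy": 0.0,"wz": -0.0045,"grip": 1.0},{"x": 0.509,"y": 0.222,"z": 0.0,"wx": 0.0,"wy": 0.0,"wz": -0.0045,"grip": 1.0},{"x": 0.506,"y": 0.229,"z": 0.0,"wx": 0.0,"wy": 0.0,"wz": -0.0045,"grip": 1.0}]}}

```text
t: 5.75
ee_pos: [0.6018, 0.0288, 0.2363]
ee_rot: [-179.8, -0.1, 107.6]
contact_force: [0.3, -0.3, -2.9]
finger_gap: 0.225
gripper_force: 60.3
```

>>> {"fn": "step_arm", "kwargs": {"motion": [{"x": 0.503,"y": 0.236,"z": 0.0,"wx": 0.0,"wy": 0.0,"wz": -0.0045,"grip": 1.0},{"x": 0.3,"y": 0.15,"z": 0.0,"wx": 0.0,"wy": 0.0,"wz": -0.0045,"grip": 1.0},{"x": 0.0,"y": 0.0,"z": 0.0,"wx": 0.0,"wy": 0.0,"wz": -0.0045,"grip": 1.0},{"x": 0.0,"y": 0.0,"z": 0.0,"wx": 0.0,"wy": 0.0,"wz": -0.0045,"grip": 1.0},{"x": 0.0,"y": 0.0,"z": 0.0,"wx": 0.0,"wy": 0.0,"wz": 0.0,"grip": 1.0}]}}

```text
t: 6.25
ee_pos: [0.6121, 0.0968, 0.2373]
ee_rot: [-179.9, -0.0, 110.8]
contact_force: [-0.4, -1.0, -1.6]
finger_gap: 0.221
gripper_force: 60.2
```

```bash
cat > st.py <<'E'
from h import *
def stands(n=None):
    P=manip.camera_params("wrist");im=manip.get_image("wrist")
    if n: cv2.imwrite(n,im[:,:,::-1])
    M=masks(im)
    for n,a,b,z in(("wood",1000,30000,.012),("brass",100,1500,.022)):
        for c in blobs(M[n],a,b): 
            m=c.reshape(-1,2)
            if m.min()>2 and m[:,0].max()<556: print(n,m.mean(0).round(),rect(P,c,z))
E
python3 - <<'E'
from st import *
s=manip.sense();print(s['ee_pos'],s['ee_rot'])
stands("pics/w6.png")
plan(.631,.2245,.11,111,grip=1.)
E
```

```text
[0.61206738 0.09679651 0.23730959] [-1.79852168e+02 -1.71296401e-02  1.10832327e+02]
wood [301. 189.] [6.375000e-01 8.690000e-02 7.310000e-02 4.640000e-02 1.099292e+02]
wood [167. 175.] [4.99200e-01 5.74000e-02 7.36000e-02 4.83000e-02 9.92914e+01]
wood [340.  65.] [6.298000e-01 2.243000e-01 9.810000e-02 5.990000e-02 1.107887e+02]
brass [162. 193.] [5.0110e-01 4.0900e-02 3.6600e-02 7.5000e-03 9.6153e+00]
brass [297. 183.] [6.32700e-01 1.01400e-01 3.60000e-02 7.50000e-03 2.08756e+01]
brass [165. 164.] [4.958e-01 7.220e-02 3.630e-02 7.300e-03 9.881e+00]
brass [341.  92.] [6.38900e-01 2.01900e-01 4.86000e-02 6.60000e-03 2.11111e+01]
brass [343.  40.] [6.22100e-01 2.46900e-01 4.80000e-02 7.10000e-03 2.11005e+01]
brass [160.  27.] [0.4542 0.1963 0.0483 0.0075 3.2249]
n 4 dp mm [  18.7  128.  -127.7] turn deg [-0.11 -0.01 -0.22]
{'x': 0.353, 'y': 0.197, 'z': 0.399, 'wx': -0.0002, 'wy': -0.0, 'wz': -0.0003, 'grip': 1.0}
{'x': 0.353, 'y': 0.197, 'z': 0.399, 'wx': -0.0002, 'wy': -0.0, 'wz': -0.0003, 'grip': 1.0}
{'x': 0.353, 'y': 0.198, 'z': 0.399, 'wx': -0.0002, 'wy': -0.0, 'wz': -0.0003, 'grip': 1.0}
{'x': 0.353, 'y': 0.198, 'z': 0.399, 'wx': -0.0002, 'wy': -0.0, 'wz': -0.0003, 'grip': 1.0}
```

>>> {"fn": "step_arm", "kwargs": {"motion": [{"x": 0.47,"y": 0.263,"z": 0.0,"wx": 0.0,"wy": 0.0,"wz": -0.0005,"grip": 1.0},{"x": 0.47,"y": 0.263,"z": 0.1,"wx": 0.0,"wy": 0.0,"wz": -0.0005,"grip": 1.0},{"x": 0.47,"y": 0.263,"z": 0.2,"wx": 0.0,"wy": 0.0,"wz": 0.0,"grip": 1.0},{"x": 0.0,"y": 0.0,"z": 0.5,"wx": 0.0,"wy": 0.0,"wz": 0.0,"grip": 1.0},{"x": 0.0,"y": 0.0,"z": 0.5,"wx": 0.0,"wy": 0.0,"wz": 0.0,"grip": 1.0}]}}

```text
t: 6.8
ee_pos: [0.6326, 0.226, 0.1344]
ee_rot: [179.8, 0.1, 111.1]
contact_force: [-0.1, -1.6, -1.9]
finger_gap: 0.224
gripper_force: 61.3
```

>>> {"fn": "step_arm", "kwargs": {"motion": [{"x": 0.0,"y": 0.0,"z": 0.3,"wx": 0.0,"wy": 0.0,"wz": 0.0,"grip": 1.0},{"x": 0.0,"y": 0.0,"z": 0.0,"wx": 0.0,"wy": 0.0,"wz": 0.0,"grip": 1.0},{"x": 0.0,"y": 0.0,"z": 0.0,"wx": 0.0,"wy": 0.0,"wz": 0.0,"grip": 1.0},{"x": 0.0,"y": 0.0,"z": 0.0,"wx": 0.0,"wy": 0.0,"wz": 0.0,"grip": 1.0}]}}

```text
t: 7.2
ee_pos: [0.6334, 0.2253, 0.1128]
ee_rot: [179.8, 0.0, 111.0]
contact_force: [0.7, 0.2, -0.5]
finger_gap: 0.222
gripper_force: 61.4
```

```bash
python3 - <<'E'
from h import *
plan(.6305,.2244,.0725,111,grip=1.,n=1)
P=manip.camera_params("wrist");im=manip.get_image("wrist");cv2.imwrite("pics/w7.png",im[:,:,::-1])
E
```

```text
n 1 dp mm [ -2.9  -0.9 -40.3] turn deg [ 0.24  0.05 -0.02]
{'x': 0.003, 'y': -0.04, 'z': 0.503, 'wx': 0.0013, 'wy': 0.0003, 'wz': -0.0001, 'grip': 1.0}
```

View pics/w7.png

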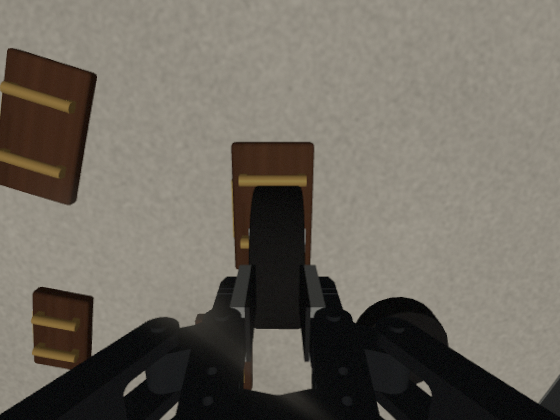

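>>> {"fn": "step_arm", "kwargs": {"motion": [{"x": 0.003,"y": -0.04,"z": 0.2,"wx": 0.0,"wy": 0.0,"wz": 0.0,"grip": 1.0},{"x": 0.0,"y": 0.0,"z": 0.15,"wx": 0.0,"wy": 0.0,"wz": 0.0,"grip": 1.0},{"x": 0.0,"y": 0.0,"z": 0.08,"wx": 0.0,"wy": 0.0,"wz": 0.0,"grip": 1.0},{"x": 0.0,"y": 0.0,"z": 0.0,"wx": 0.0,"wy": 0.0,"wz": 0.0,"grip": 1.0},{"x": 0.0,"y": 0.0,"z": 0.0,"wx": 0.0,"wy": 0.0,"wz": 0.0,"grip": 1.0}]}}

```text
t: 7.75
ee_pos: [0.6288, 0.2249, 0.0765]
ee_rot: [180.0, 0.0, 111.0]
contact_force: [-0.1, -0.8, -1.2]
finger_gap: 0.225
gripper_force: 61.4
```

```bash
python3 -c "
from h import *
print(manip.sense()['contact_force'])
plan(.6305,.2244,.0725,111,grip=1.,n=1)"
```

```text
[-0.1101007  -0.78420076 -1.2178259 ]
n 1 dp mm [ 1.7 -0.5 -4. ] turn deg [0.04 0.01 0.05]
{'x': -0.014, 'y': 0.018, 'z': 0.049, 'wx': 0.0002, 'wy': 0.0, 'wz': 0.0003, 'grip': 1.0}
```

>>> {"fn": "step_arm", "kwargs": {"motion": [{"x": -0.014,"y": 0.018,"z": 0.015,"wx": 0.0,"wy": 0.0,"wz": 0.0,"grip": 1.0},{"x": 0.0,"y": 0.0,"z": 0.015,"wx": 0.0,"wy": 0.0,"wz": 0.0,"grip": 1.0},{"x": 0.0,"y": 0.0,"z": 0.01,"wx": 0.0,"wy": 0.0,"wz": 0.0,"grip": 1.0},{"x": 0.0,"y": 0.0,"z": 0.0,"wx": 0.0,"wy": 0.0,"wz": 0.0,"grip": 1.0}]}}

```text
t: 8.15
ee_pos: [0.6312, 0.225, 0.0744]
ee_rot: [179.8, -0.0, 111.0]
contact_force: [-0.5, 2.0, 5.0]
finger_gap: 0.22
gripper_force: 66.6
```

>>> {"fn": "step_arm", "kwargs": {"motion": [{"x": 0.0,"y": 0.0,"z": 0.012,"wx": 0.0,"wy": 0.0,"wz": 0.0,"grip": 1.0},{"x": 0.0,"y": 0.0,"z": 0.0,"wx": 0.0,"wy": 0.0,"wz": 0.0,"grip": 1.0},{"x": 0.0,"y": 0.0,"z": 0.0,"wx": 0.0,"wy": 0.0,"wz": 0.0,"grip": 1.0}]}}

```text
t: 8.45
ee_pos: [0.6313, 0.2254, 0.0742]
ee_rot: [179.8, -0.0, 111.0]
contact_force: [-1.7, 2.7, 8.5]
finger_gap: 0.223
gripper_force: 68.8
```

>>> {"fn": "step_arm", "kwargs": {"motion": [{"x": 0.0,"y": 0.0,"z": 0.0,"wx": 0.0,"wy": 0.0,"wz": 0.0,"grip": 0.7},{"x": 0.0,"y": 0.0,"z": 0.0,"wx": 0.0,"wy": 0.0,"wz": 0.0,"grip": 0.6},{"x": 0.0,"y": 0.0,"z": 0.0,"wx": 0.0,"wy": 0.0,"wz": 0.0,"grip": 0.5},{"x": 0.0,"y": 0.0,"z": 0.0,"wx": 0.0,"wy": 0.0,"wz": 0.0,"grip": 0.5},{"x": 0.0,"y": 0.0,"z": 0.0,"wx": 0.0,"wy": 0.0,"wz": 0.0,"grip": 0.5}]}}

```text
t: 8.95
ee_pos: [0.6299, 0.2241, 0.0716]
ee_rot: [-180.0, -0.0, 111.0]
contact_force: [0.6, 0.0, -0.7]
finger_gap: 0.498
gripper_force: 0.0
```

>>> {"fn": "step_arm", "kwargs": {"motion": [{"x": 0.0,"y": 0.0,"z": -0.1,"wx": 0.0,"wy": 0.0,"wz": 0.0,"grip": 0.5},{"x": 0.0,"y": 0.0,"z": -0.3,"wx": 0.0,"wy": 0.0,"wz": 0.0,"grip": 0.5},{"x": 0.0,"y": 0.0,"z": -0.5,"wx": 0.0,"wy": 0.0,"wz": 0.0,"grip": 0.5},{"x": 0.0,"y": 0.0,"z": -0.5,"wx": 0.0,"wy": 0.0,"wz": 0.0,"grip": 0.5},{"x": 0.0,"y": 0.0,"z": -0.5,"wx": 0.0,"wy": 0.0,"wz": 0.0,"grip": 0.5}]}}

```text
t: 9.45
ee_pos: [0.6299, 0.2242, 0.226]
ee_rot: [180.0, 0.0, 111.0]
contact_force: [0.2, -0.0, 0.0]
finger_gap: 0.501
gripper_force: 0.0
```

```bash
python3 - <<'E'
from st import *
plan(.5015,-.1897,.215,103.6,grip=.5)
stands("pics/w8.png")
E
```

```text
n 10 dp mm [-128.4 -413.9  -11. ] turn deg [0.   0.   7.45]
{'x': -0.425, 'y': -0.336, 'z': 0.014, 'wx': 0.0, 'wy': 0.0, 'wz': 0.0041, 'grip': 0.5}
{'x': -0.43, 'y': -0.33, 'z': 0.014, 'wx': 0.0, 'wy': 0.0, 'wz': 0.0041, 'grip': 0.5}
{'x': -0.434, 'y': -0.324, 'z': 0.014, 'wx': 0.0, 'wy': 0.0, 'wz': 0.0041, 'grip': 0.5}
{'x': -0.438, 'y': -0.319, 'z': 0.014, 'wx': 0.0, 'wy': 0.0, 'wz': 0.0041, 'grip': 0.5}
{'x': -0.442, 'y': -0.313, 'z': 0.014, 'wx': 0.0, 'wy': 0.0, 'wz': 0.0041, 'grip': 0.5}
{'x': -0.446, 'y': -0.307, 'z': 0.014, 'wx': 0.0, 'wy': 0.0, 'wz': 0.0041, 'grip': 0.5}
{'x': -0.45, 'y': -0.301, 'z': 0.014, 'wx': 0.0, 'wy': 0.0, 'wz': 0.0041, 'grip': 0.5}
{'x': -0.454, 'y': -0.296, 'z': 0.014, 'wx': 0.0, 'wy': 0.0, 'wz': 0.0041, 'grip': 0.5}
{'x': -0.458, 'y': -0.29, 'z': 0.014, 'wx': 0.0, 'wy': 0.0, 'wz': 0.0041, 'grip': 0.5}
{'x': -0.462, 'y': -0.284, 'z': 0.014, 'wx': 0.0, 'wy': 0.0, 'wz': 0.0041, 'grip': 0.5}
wood [243. 289.] [6.379000e-01 8.760000e-02 7.430000e-02 4.650000e-02 1.102389e+02]
wood [118. 274.] [4.99100e-01 5.62000e-02 7.22000e-02 4.77000e-02 9.94184e+01]
wood [278. 176.] [6.299000e-01 2.256000e-01 9.810000e-02 5.950000e-02 1.110262e+02]
wood [114. 120.] [4.53500e-01 2.21100e-01 9.91000e-02 6.05000e-02 9.28973e+01]
brass [242. 310.] [6.45900e-01 7.10000e-02 3.01000e-02 7.90000e-03 2.11967e+01]
brass [113. 292.] [5.0110e-01 3.9800e-02 3.5600e-02 8.6000e-03 9.9201e+00]
brass [242. 285.] [6.35300e-01 1.01400e-01 2.94000e-02 7.50000e-03 2.11409e+01]
brass [104. 146.] [0.454  0.1968 0.0474 0.0074 3.0543]
brass [112.  99.] [0.451  0.2447 0.048  0.0073 3.0627]
```

View pics/w8.png

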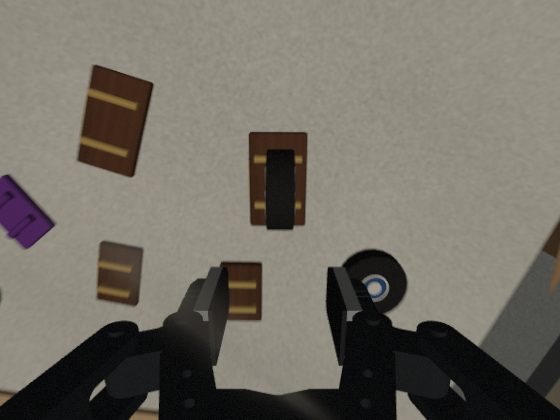

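>>> {"fn": "step_arm", "kwargs": {"motion": [{"x": -0.425,"y": -0.336,"z": 0.014,"wx": 0.0,"wy": 0.0,"wz": 0.004,"grip": 0.5},{"x": -0.43,"y": -0.33,"z": 0.014,"wx": 0.0,"wy": 0.0,"wz": 0.004,"grip": 0.5},{"x": -0.434,"y": -0.324,"z": 0.014,"wx": 0.0,"wy": 0.0,"wz": 0.004,"grip": 0.5},{"x": -0.438,"y": -0.319,"z": 0.014,"wx": 0.0,"wy": 0.0,"wz": 0.004,"grip": 0.5},{"x": -0.442,"y": -0.313,"z": 0.014,"wx": 0.0,"wy": 0.0,"wz": 0.004,"grip": 0.5}]}}

```text
t: 10.0
ee_pos: [0.5655, 0.0158, 0.219]
ee_rot: [179.9, 0.0, 107.4]
contact_force: [0.7, -0.3, -0.3]
finger_gap: 0.498
gripper_force: 0.0
```

>>> {"fn": "step_arm", "kwargs": {"motion": [{"x": -0.446,"y": -0.307,"z": 0.014,"wx": 0.0,"wy": 0.0,"wz": 0.004,"grip": 0.5},{"x": -0.45,"y": -0.301,"z": 0.014,"wx": 0.0,"wy": 0.0,"wz": 0.004,"grip": 0.5},{"x": -0.454,"y": -0.296,"z": 0.014,"wx": 0.0,"wy": 0.0,"wz": 0.004,"grip": 0.5},{"x": -0.458,"y": -0.29,"z": 0.014,"wx": 0.0,"wy": 0.0,"wz": 0.004,"grip": 0.5},{"x": -0.462,"y": -0.284,"z": 0.014,"wx": 0.0,"wy": 0.0,"wz": 0.004,"grip": 0.5}]}}

```text
t: 10.5
ee_pos: [0.5019, -0.1916, 0.2134]
ee_rot: [180.0, 0.0, 103.8]
contact_force: [1.5, -0.0, -0.6]
finger_gap: 0.506
gripper_force: 0.0
```

>>> {"fn": "step_arm", "kwargs": {"motion": [{"x": 0.0,"y": 0.0,"z": 0.4,"wx": 0.0,"wy": 0.0,"wz": 0.0,"grip": 0.5},{"x": 0.0,"y": 0.0,"z": 0.4,"wx": 0.0,"wy": 0.0,"wz": 0.0,"grip": 0.5},{"x": 0.0,"y": 0.0,"z": 0.0,"wx": 0.0,"wy": 0.0,"wz": 0.0,"grip": 0.5},{"x": 0.0,"y": 0.0,"z": 0.0,"wx": 0.0,"wy": 0.0,"wz": 0.0,"grip": 0.5},{"x": 0.0,"y": 0.0,"z": 0.0,"wx": 0.0,"wy": 0.0,"wz": 0.0,"grip": 0.5}]}}

```text
t: 11.0
ee_pos: [0.5037, -0.1903, 0.1504]
ee_rot: [179.9, 0.1, 103.9]
contact_force: [-0.2, -0.5, 0.2]
finger_gap: 0.495
gripper_force: 0.0
```

```bash
python3 -c "
from h import *
plan(.5015,-.1897,.087,103.6,grip=.5,n=1)"
```

```text
n 1 dp mm [ -2.2   0.6 -63.4] turn deg [0.13 0.13 0.29]
{'x': 0.016, 'y': -0.027, 'z': 0.793, 'wx': 0.0007, 'wy': 0.0007, 'wz': 0.0016, 'grip': 0.5}
```

>>> {"fn": "step_arm", "kwargs": {"motion": [{"x": 0.016,"y": -0.027,"z": 0.2,"wx": 0.0,"wy": 0.0,"wz": 0.0016,"grip": 0.5},{"x": 0.0,"y": 0.0,"z": 0.3,"wx": 0.0,"wy": 0.0,"wz": 0.0,"grip": 0.5},{"x": 0.0,"y": 0.0,"z": 0.29,"wx": 0.0,"wy": 0.0,"wz": 0.0,"grip": 0.5},{"x": 0.0,"y": 0.0,"z": 0.0,"wx": 0.0,"wy": 0.0,"wz": 0.0,"grip": 0.5},{"x": 0.0,"y": 0.0,"z": 0.0,"wx": 0.0,"wy": 0.0,"wz": 0.0,"grip": 0.5}]}}

```text
t: 11.5
ee_pos: [0.5011, -0.1894, 0.0868]
ee_rot: [179.9, 0.1, 103.6]
contact_force: [-0.8, -0.5, 0.4]
finger_gap: 0.501
gripper_force: 0.0
```

```bash
python3 -c "
from h import *
plan(.5015,-.1897,.087,103.6,grip=.5,n=1)"
```

```text
n 1 dp mm [ 0.4 -0.3  0.2] turn deg [0.08 0.08 0.  ]
{'x': -0.005, 'y': 0.004, 'z': -0.002, 'wx': 0.0004, 'wy': 0.0005, 'wz': 0.0, 'grip': 0.5}
```

Aligned. I'll close the jaws and then lift.

>>> {"fn": "step_arm", "kwargs": {"motion": [{"x": 0.0,"y": 0.0,"z": 0.0,"wx": 0.0,"wy": 0.0,"wz": 0.0,"grip": 1.0},{"x": 0.0,"y": 0.0,"z": 0.0,"wx": 0.0,"wy": 0.0,"wz": 0.0,"grip": 1.0},{"x": 0.0,"y": 0.0,"z": 0.0,"wx": 0.0,"wy": 0.0,"wz": 0.0,"grip": 1.0},{"x": 0.0,"y": 0.0,"z": 0.0,"wx": 0.0,"wy": 0.0,"wz": 0.0,"grip": 1.0},{"x": 0.0,"y": 0.0,"z": 0.0,"wx": 0.0,"wy": 0.0,"wz": 0.0,"grip": 1.0}]}}

```text
t: 12.0
ee_pos: [0.5008, -0.1899, 0.0871]
ee_rot: [179.9, 0.1, 103.6]
contact_force: [-1.2, -0.1, 7.3]
finger_gap: 0.026
gripper_force: 59.2
```

>>> {"fn": "step_arm", "kwargs": {"motion": [{"x": 0.0,"y": 0.0,"z": -0.2,"wx": 0.0,"wy": 0.0,"wz": 0.0,"grip": 1.0},{"x": 0.0,"y": 0.0,"z": -0.5,"wx": 0.0,"wy": 0.0,"wz": 0.0,"grip": 1.0},{"x": 0.0,"y": 0.0,"z": -0.5,"wx": 0.0,"wy": 0.0,"wz": 0.0,"grip": 1.0},{"x": 0.0,"y": 0.0,"z": -0.5,"wx": 0.0,"wy": 0.0,"wz": 0.0,"grip": 1.0},{"x": 0.0,"y": 0.0,"z": -0.2,"wx": 0.0,"wy": 0.0,"wz": 0.0,"grip": 1.0}]}}

```text
t: 12.5
ee_pos: [0.5015, -0.1901, 0.2418]
ee_rot: [179.7, 0.3, 103.6]
contact_force: [1.2, -0.7, -0.2]
finger_gap: 0.001
gripper_force: 0.0
```

```bash
python3 - <<'E'
from h import *
im=manip.get_image("wrist")
# held puck extents: dark run in the column between the pads
col=im[100:345,265:290].max(2).mean(1);r=np.where(col<70)[0]+100;print('rows',r.min(),r.max())
plan(.4528,.2205,.235,93.1,grip=1.)
E
```

```text
rows 266 344
n 10 dp mm [-49.6 411.1  -8.1] turn deg [ 0.43  0.37 10.47]
{'x': 0.514, 'y': 0.06, 'z': 0.007, 'wx': 0.0002, 'wy': 0.0002, 'wz': 0.0058, 'grip': 1.0}
{'x': 0.515, 'y': 0.051, 'z': 0.007, 'wx': 0.0002, 'wy': 0.0002, 'wz': 0.0058, 'grip': 1.0}
{'x': 0.516, 'y': 0.041, 'z': 0.007, 'wx': 0.0002, 'wy': 0.0002, 'wz': 0.0058, 'grip': 1.0}
{'x': 0.517, 'y': 0.032, 'z': 0.008, 'wx': 0.0002, 'wy': 0.0002, 'wz': 0.0058, 'grip': 1.0}
{'x': 0.517, 'y': 0.023, 'z': 0.008, 'wx': 0.0002, 'wy': 0.0002, 'wz': 0.0058, 'grip': 1.0}
{'x': 0.517, 'y': 0.013, 'z': 0.008, 'wx': 0.0002, 'wy': 0.0002, 'wz': 0.0058, 'grip': 1.0}
{'x': 0.518, 'y': 0.004, 'z': 0.009, 'wx': 0.0002, 'wy': 0.0002, 'wz': 0.0058, 'grip': 1.0}
{'x': 0.518, 'y': -0.006, 'z': 0.009, 'wx': 0.0002, 'wy': 0.0002, 'wz': 0.0058, 'grip': 1.0}
{'x': 0.517, 'y': -0.015, 'z': 0.009, 'wx': 0.0002, 'wy': 0.0002, 'wz': 0.0058, 'grip': 1.0}
{'x': 0.517, 'y': -0.025, 'z': 0.01, 'wx': 0.0002, 'wy': 0.0002, 'wz': 0.0058, 'grip': 1.0}
```

```bash
python3 - <<'E'
from h import *
P=manip.camera_params("wrist");s=manip.sense();R=rot(s['ee_rot']);p=s['ee_pos']
im=manip.get_image("wrist");cv2.imwrite("pics/w9.png",im[:,:,::-1])
for x in(.011,0,-.011):
  print(x,[ (z,proj(P,p+R@(x,0,z)).round().tolist()) for z in(.019,.01,0,-.01,-.02,-.03)])
E
```

```text
0.011 [(0.019, [[276.0, 235.0]]), (0.01, [[276.0, 241.0]]), (0, [[276.0, 249.0]]), (-0.01, [[276.0, 258.0]]), (-0.02, [[276.0, 267.0]]), (-0.03, [[276.0, 278.0]])]
0 [(0.019, [[276.0, 255.0]]), (0.01, [[276.0, 262.0]]), (0, [[276.0, 270.0]]), (-0.01, [[276.0, 280.0]]), (-0.02, [[276.0, 291.0]]), (-0.03, [[276.0, 303.0]])]
-0.011 [(0.019, [[276.0, 273.0]]), (0.01, [[276.0, 281.0]]), (0, [[276.0, 291.0]]), (-0.01, [[276.0, 301.0]]), (-0.02, [[276.0, 313.0]]), (-0.03, [[276.0, 326.0]])]
```

View pics/w9.png

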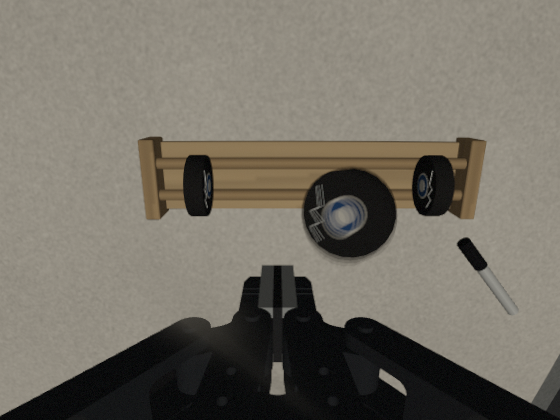

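```bash
python3 - <<'E'
from h import *
print(getattr(manip,'tip_extent',None))
s=manip.sense();R=rot(s['ee_rot']);p=s['ee_pos'];out=[]
for n in("scene","top"):
    P=manip.camera_params(n);im=manip.get_image(n)[:,:,::-1].copy()
    if n=="top": cv2.imwrite("pics/top1.png",im)
    for v,c in(((0,0,.019),(0,0,255)),((0,0,0),(0,255,0)),((0,0,-.054),(255,0,0))):
        u=proj(P,p+R@v)[0];print(n,v,u.round(1));cv2.drawMarker(im,tuple(int(round(k)) for k in u),c,0,9,1)
    out.append(im)
a=cv2.resize(out[0][60:320,40:280],None,fx=1.66,fy=1.66);b=cv2.resize(out[1][120:320,290:450],None,fx=2.16,fy=2.16)
h=min(len(a),len(b));cv2.imwrite("pics/c1.png",np.hstack([a[:h],b[:h]]))
E
```

```text
0.019
scene (0, 0, 0.019) [140.8 118.6]
scene (0, 0, 0) [139.2 107. ]
scene (0, 0, -0.054) [134.2  72.3]
top (0, 0, 0.019) [380.3 233.6]
top (0, 0, 0) [382.6 233.6]
top (0, 0, -0.054) [390.  233.4]
```

View pics/c1.png

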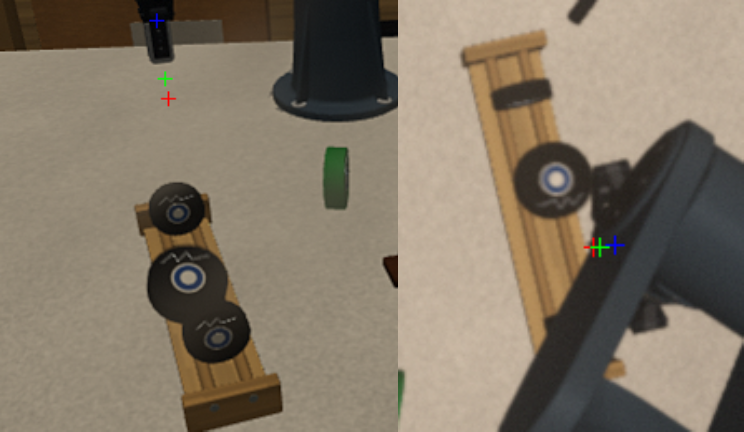

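The puck slipped out because the real fingertips sit about 36 mm higher than the stated frame puts them: the scene camera shows them above the TCP marker, and the wrist view agrees. The full-size puck now lies flat across the rails. I'll measure it again, move the minis first with a deeper grip, then recover it.

```bash
python3 - <<'E'
from h import *
w=np.array([.5394,-.1806]);a=np.radians(13.6);ex=np.array([np.cos(a),np.sin(a)]);ey=np.array([-ex[1],ex[0]])
for n,f,roi in(("wrist","pics/w9.png",(130,260,170,470)),("top","pics/top1.png",(140,300,320,410))):
    im=cv2.imread(f)[:,:,::-1].copy();P=manip.camera_params(n);m=np.zeros(im.shape[:2],bool);r=roi;m[r[0]:r[1],r[2]:r[3]]=1
    for c in blobs(masks(im)['black']&m,150):
        for z in(.057,.045,.088):
            g=cast(P,c.reshape(-1,2),z)[:,:2];(cx,cy),(A,B),_=cv2.fitEllipse(g.astype(np.float32));q=np.array([cx,cy])
            s=(g-w)@ex;t=(g-w)@ey
            print(n,c.reshape(-1,2).mean(0).round(),z,'ell',q.round(4),np.round([A,B],4),'s',s.min().round(4),s.max().round(4),'t',t.min().round(4),t.max().round(4))
plan(.651,-.1535,.2,103.6,grip=.5)
E
```

```text
wrist [465. 248.] 0.057 ell [ 0.7005 -0.2032] [0.0116 0.0257] s 0.1429 0.1584 t -0.0736 -0.0504
wrist [465. 248.] 0.045 ell [ 0.7083 -0.2063] [0.012  0.0266] s 0.1494 0.1654 t -0.079 -0.0549
wrist [465. 248.] 0.088 ell [ 0.6805 -0.1951] [0.0105 0.0233] s 0.1262 0.1402 t -0.0598 -0.0387
wrist [349. 212.] 0.057 ell [ 0.5752 -0.198 ] [0.0867 0.0939] s -0.0151 0.0765 t -0.0708 0.0198
wrist [349. 212.] 0.045 ell [ 0.5785 -0.201 ] [0.0897 0.0973] s -0.0142 0.0806 t -0.076 0.0177
wrist [349. 212.] 0.088 ell [ 0.5667 -0.1904] [0.0787 0.0853] s -0.0174 0.0658 t -0.0572 0.025
wrist [431. 185.] 0.057 ell [ 0.6463 -0.1515] [0.0402 0.0632] s 0.0899 0.1311 t -0.0259 0.0324
wrist [431. 185.] 0.045 ell [ 0.6521 -0.1528] [0.0417 0.0654] s 0.0945 0.1371 t -0.0296 0.0308
wrist [431. 185.] 0.088 ell [ 0.6313 -0.1482] [0.0365 0.0574] s 0.078 0.1154 t -0.0165 0.0365
wrist [198. 186.] 0.057 ell [ 0.4248 -0.2049] [0.0281 0.0659] s -0.1313 -0.1026 t -0.0258 0.0332
wrist [198. 186.] 0.045 ell [ 0.4227 -0.2081] [0.0291 0.0682] s -0.1346 -0.1049 t -0.0294 0.0316
wrist [198. 186.] 0.088 ell [ 0.4301 -0.1967] [0.
[... 320 characters left out ...]
.0677
top [347. 163.] 0.057 ell [ 0.6538 -0.1554] [0.0181 0.0672] s 0.1073 0.1267 t -0.03 0.0256
top [347. 163.] 0.045 ell [ 0.6556 -0.1572] [0.0183 0.068 ] s 0.1085 0.1282 t -0.0325 0.0237
top [347. 163.] 0.088 ell [ 0.6489 -0.1506] [0.0176 0.0652] s 0.104 0.1229 t -0.0234 0.0306
n 4 dp mm [151.4  35.4 -37.3] turn deg [-0.02 -0.02 -0.04]
{'x': -0.004, 'y': 0.486, 'z': 0.116, 'wx': -0.0, 'wy': -0.0, 'wz': -0.0001, 'grip': 0.5}
{'x': -0.004, 'y': 0.486, 'z': 0.116, 'wx': -0.0, 'wy': -0.0, 'wz': -0.0001, 'grip': 0.5}
{'x': -0.004, 'y': 0.486, 'z': 0.116, 'wx': -0.0, 'wy': -0.0, 'wz': -0.0001, 'grip': 0.5}
{'x': -0.004, 'y': 0.486, 'z': 0.116, 'wx': -0.0, 'wy': -0.0, 'wz': -0.0001, 'grip': 0.5}
```

>>> {"fn": "step_arm", "kwargs": {"motion": [{"x": 0.0,"y": 0.486,"z": 0.1,"wx": 0.0,"wy": 0.0,"wz": 0.0,"grip": 0.5},{"x": 0.0,"y": 0.486,"z": 0.1,"wx": 0.0,"wy": 0.0,"wz": 0.0,"grip": 0.5},{"x": 0.0,"y": 0.486,"z": 0.1,"wx": 0.0,"wy": 0.0,"wz": 0.0,"grip": 0.5},{"x": -0.016,"y": 0.44,"z": 0.1,"wx": 0.0,"wy": 0.0,"wz": 0.0,"grip": 0.5},{"x": 0.0,"y": 0.0,"z": 0.0,"wx": 0.0,"wy": 0.0,"wz": 0.0,"grip": 0.5}]}}

```text
t: 13.2
ee_pos: [0.65, -0.1531, 0.201]
ee_rot: [-179.9, -0.2, 103.7]
contact_force: [-0.9, 0.7, -1.0]
finger_gap: 0.5
gripper_force: 0.0
```

```bash
python3 - <<'E'
from h import *
manip.get_image("wrist")
for n in("scene","top","wrist"):
    im=manip.get_image(n);cv2.imwrite(f"pics/{n}3.png",im[:,:,::-1])
P=manip.camera_params("wrist");np.save("w3p.npy",P,allow_pickle=True)
a=cv2.imread("pics/scene3.png")[90:340,20:270];b=cv2.imread("pics/top3.png")[120:320,290:450]; c=cv2.imread("pics/wrist3.png")[40:400,0:400]
f=lambda i:cv2.resize(i,(int(i.shape[1]*300/i.shape[0]),300))
cv2.imwrite("pics/c2.png",np.hstack([f(a),f(b)]))
plan(.651,-.1535,.1,103.6,grip=.5)
E
```

```text
n 3 dp mm [   4.7    1.2 -104.2] turn deg [-0.18 -0.11 -0.06]
{'x': -0.001, 'y': 0.021, 'z': 0.434, 'wx': -0.0003, 'wy': -0.0002, 'wz': -0.0001, 'grip': 0.5}
{'x': -0.0, 'y': 0.021, 'z': 0.434, 'wx': -0.0003, 'wy': -0.0002, 'wz': -0.0001, 'grip': 0.5}
{'x': -0.0, 'y': 0.021, 'z': 0.434, 'wx': -0.0003, 'wy': -0.0002, 'wz': -0.0001, 'grip': 0.5}
```

View pics/c2.png

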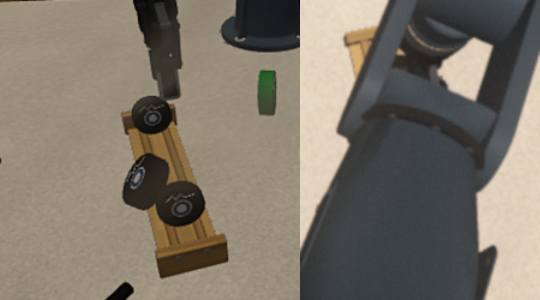

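View pics/wrist3.png

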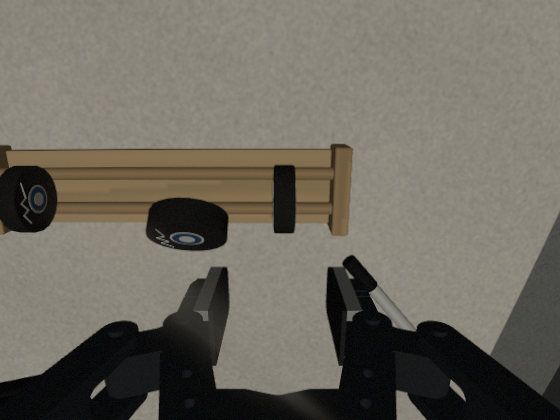

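```bash
python3 - <<'E'
from h import *
P0=np.load("w3p.npy",allow_pickle=True).item()
def pb(im):
    m=masks(im)['black'].astype(np.uint8);m[:150]=0;m[262:]=0
    for c in blobs(m,800):
        x,y,w,h=cv2.boundingRect(c)
        if 100<x<250: print((x,y,w,h),cv2.contourArea(c))
pb(cv2.imread("pics/wrist3.png")[:,:,::-1].copy())
for i in range(3):
    im=manip.get_image("wrist");pb(im)
cv2.imwrite("pics/wrist4.png",im[:,:,::-1])
P=manip.camera_params("wrist");print(P0['xyz'],P['xyz'])
# sampled hits on plane t for each bbox edge
E
```

```text
(146, 198, 82, 53) 3481.0
(146, 197, 82, 53) 3492.0
(146, 197, 82, 52) 3469.0
(146, 196, 82, 53) 3468.0
[ 0.62957751 -0.08072224  0.3622209 ] [ 0.62982231 -0.08109533  0.36375336]
```

>>> {"fn": "step_arm", "kwargs": {"motion": [{"x": 0.0,"y": 0.055,"z": 0.3,"wx": 0.0,"wy": 0.0,"wz": 0.0,"grip": 0.58},{"x": 0.0,"y": 0.0,"z": 0.5,"wx": 0.0,"wy": 0.0,"wz": 0.0,"grip": 0.58},{"x": 0.0,"y": 0.0,"z": 0.5,"wx": 0.0,"wy": 0.0,"wz": 0.0,"grip": 0.58},{"x": 0.0,"y": 0.0,"z": 0.0,"wx": 0.0,"wy": 0.0,"wz": 0.0,"grip": 0.58},{"x": 0.0,"y": 0.0,"z": 0.0,"wx": 0.0,"wy": 0.0,"wz": 0.0,"grip": 0.58}]}}

```text
t: 14.05
ee_pos: [0.6519, -0.1541, 0.102]
ee_rot: [-180.0, -0.0, 103.5]
contact_force: [0.8, -1.5, 0.7]
finger_gap: 0.42
gripper_force: 0.0
```

```bash
python3 -c "
from h import *
plan(.6508,-.1535,.039,103.6,grip=.58,n=1)
im=manip.get_image('wrist');cv2.imwrite('pics/w10.png',im[:,:,::-1])
m=masks(im)['black'];
for r in (200,220,240,260): 
  x=np.where(m[r,200:360])[0]+200;print(r,x.min() if len(x) else 0,x.max() if len(x) else 0,len(x))
"
```

```text
n 1 dp mm [ -1.1   0.6 -63. ] turn deg [-0.04 -0.03 -0.07]
{'x': 0.01, 'y': -0.011, 'z': 0.787, 'wx': -0.0002, 'wy': -0.0001, 'wz': -0.0004, 'grip': 0.58}
200 262 291 30
220 261 293 33
240 260 293 34
260 261 293 33
```

>>> {"fn": "step_arm", "kwargs": {"motion": [{"x": 0.005,"y": -0.005,"z": 0.2,"wx": 0.0,"wy": 0.0,"wz": 0.0,"grip": 0.58},{"x": 0.0,"y": 0.0,"z": 0.2,"wx": 0.0,"wy": 0.0,"wz": 0.0,"grip": 0.58},{"x": 0.0,"y": 0.0,"z": 0.1,"wx": 0.0,"wy": 0.0,"wz": 0.0,"grip": 0.58},{"x": 0.0,"y": 0.0,"z": 0.0,"wx": 0.0,"wy": 0.0,"wz": 0.0,"grip": 0.58}]}}

```text
t: 14.5
ee_pos: [0.6512, -0.1533, 0.061]
ee_rot: [-179.9, -0.1, 103.6]
contact_force: [-0.5, 0.9, -0.3]
finger_gap: 0.42
gripper_force: 0.0
```

>>> {"fn": "step_arm", "kwargs": {"motion": [{"x": 0.0,"y": 0.0,"z": 0.1,"wx": 0.0,"wy": 0.0,"wz": 0.0,"grip": 0.58},{"x": 0.0,"y": 0.0,"z": 0.1,"wx": 0.0,"wy": 0.0,"wz": 0.0,"grip": 0.58},{"x": 0.0,"y": 0.0,"z": 0.08,"wx": 0.0,"wy": 0.0,"wz": 0.0,"grip": 0.58},{"x": 0.0,"y": 0.0,"z": 0.0,"wx": 0.0,"wy": 0.0,"wz": 0.0,"grip": 0.58},{"x": 0.0,"y": 0.0,"z": 0.0,"wx": 0.0,"wy": 0.0,"wz": 0.0,"grip": 0.58}]}}

```text
t: 15.0
ee_pos: [0.6517, -0.1535, 0.0389]
ee_rot: [-180.0, -0.0, 103.6]
contact_force: [0.2, -0.3, 0.8]
finger_gap: 0.421
gripper_force: 0.0
```

>>> {"fn": "step_arm", "kwargs": {"motion": [{"x": 0.0,"y": 0.0,"z": 0.0,"wx": 0.0,"wy": 0.0,"wz": 0.0,"grip": 1.0},{"x": 0.0,"y": 0.0,"z": 0.0,"wx": 0.0,"wy": 0.0,"wz": 0.0,"grip": 1.0},{"x": 0.0,"y": 0.0,"z": 0.0,"wx": 0.0,"wy": 0.0,"wz": 0.0,"grip": 1.0},{"x": 0.0,"y": 0.0,"z": 0.0,"wx": 0.0,"wy": 0.0,"wz": 0.0,"grip": 1.0},{"x": 0.0,"y": 0.0,"z": 0.0,"wx": 0.0,"wy": 0.0,"wz": 0.0,"grip": 1.0}]}}

```text
t: 15.5
ee_pos: [0.6521, -0.1536, 0.0396]
ee_rot: [180.0, 0.0, 103.6]
contact_force: [0.7, -0.6, 1.2]
finger_gap: 0.199
gripper_force: 59.7
```

>>> {"fn": "step_arm", "kwargs": {"motion": [{"x": 0.0,"y": 0.0,"z": -0.2,"wx": 0.0,"wy": 0.0,"wz": 0.0,"grip": 1.0},{"x": 0.0,"y": 0.0,"z": -0.5,"wx": 0.0,"wy": 0.0,"wz": 0.0,"grip": 1.0},{"x": 0.0,"y": 0.0,"z": -0.5,"wx": 0.0,"wy": 0.0,"wz": 0.0,"grip": 1.0},{"x": 0.0,"y": 0.0,"z": -0.3,"wx": 0.0,"wy": 0.0,"wz": 0.0,"grip": 1.0},{"x": 0.0,"y": 0.0,"z": 0.0,"wx": 0.0,"wy": 0.0,"wz": 0.0,"grip": 1.0}]}}

```text
t: 16.0
ee_pos: [0.6548, -0.1546, 0.165]
ee_rot: [179.5, 0.4, 103.6]
contact_force: [0.7, -0.8, -0.5]
finger_gap: 0.199
gripper_force: 59.7
```

```bash
python3 -c "
from h import *
plan(.6378,.0868,.155,110.2,grip=1.)"
```

```text
n 6 dp mm [-17.  241.4 -10. ] turn deg [ 0.46  0.38 -6.63]
{'x': 0.497, 'y': 0.083, 'z': 0.019, 'wx': 0.0004, 'wy': 0.0004, 'wz': -0.0061, 'grip': 1.0}
{'x': 0.496, 'y': 0.093, 'z': 0.019, 'wx': 0.0004, 'wy': 0.0004, 'wz': -0.0061, 'grip': 1.0}
{'x': 0.494, 'y': 0.103, 'z': 0.019, 'wx': 0.0004, 'wy': 0.0004, 'wz': -0.0061, 'grip': 1.0}
{'x': 0.492, 'y': 0.112, 'z': 0.02, 'wx': 0.0004, 'wy': 0.0004, 'wz': -0.0061, 'grip': 1.0}
{'x': 0.489, 'y': 0.122, 'z': 0.02, 'wx': 0.0004, 'wy': 0.0004, 'wz': -0.0061, 'grip': 1.0}
{'x': 0.487, 'y': 0.131, 'z': 0.021, 'wx': 0.0004, 'wy': 0.0004, 'wz': -0.0061, 'grip': 1.0}
```

>>> {"fn": "step_arm", "kwargs": {"motion": [{"x": 0.3,"y": 0.05,"z": 0.0,"wx": 0.0,"wy": 0.0,"wz": -0.006,"grip": 1.0},{"x": 0.496,"y": 0.093,"z": 0.0,"wx": 0.0,"wy": 0.0,"wz": -0.006,"grip": 1.0},{"x": 0.494,"y": 0.103,"z": 0.0,"wx": 0.0,"wy": 0.0,"wz": -0.006,"grip": 1.0},{"x": 0.492,"y": 0.112,"z": 0.0,"wx": 0.0,"wy": 0.0,"wz": -0.006,"grip": 1.0},{"x": 0.489,"y": 0.122,"z": 0.0,"wx": 0.0,"wy": 0.0,"wz": -0.006,"grip": 1.0}]}}

```text
t: 16.5
ee_pos: [0.6375, 0.0333, 0.158]
ee_rot: [-179.9, -0.1, 109.0]
contact_force: [0.9, -0.8, -1.0]
finger_gap: 0.201
gripper_force: 59.7
```

>>> {"fn": "step_arm", "kwargs": {"motion": [{"x": 0.487,"y": 0.131,"z": 0.0,"wx": 0.0,"wy": 0.0,"wz": -0.006,"grip": 1.0},{"x": 0.19,"y": 0.03,"z": 0.0,"wx": 0.0,"wy": 0.0,"wz": 0.0,"grip": 1.0},{"x": 0.0,"y": 0.0,"z": 0.5,"wx": 0.0,"wy": 0.0,"wz": 0.0,"grip": 1.0},{"x": 0.0,"y": 0.0,"z": 0.5,"wx": 0.0,"wy": 0.0,"wz": 0.0,"grip": 1.0},{"x": 0.0,"y": 0.0,"z": 0.2,"wx": 0.0,"wy": 0.0,"wz": 0.0,"grip": 1.0}]}}

```text
t: 17.0
ee_pos: [0.6295, 0.0869, 0.0587]
ee_rot: [-179.5, -0.2, 110.0]
contact_force: [-0.5, 0.0, -0.1]
finger_gap: 0.204
gripper_force: 59.6
```

>>> {"fn": "step_arm", "kwargs": {"motion": [{"x": 0.0,"y": 0.0,"z": 0.0,"wx": 0.0,"wy": 0.0,"wz": 0.0,"grip": 1.0},{"x": 0.0,"y": 0.0,"z": 0.0,"wx": 0.0,"wy": 0.0,"wz": 0.0,"grip": 1.0},{"x": 0.0,"y": 0.0,"z": 0.0,"wx": 0.0,"wy": 0.0,"wz": 0.0,"grip": 1.0}]}}

```text
t: 17.3
ee_pos: [0.6344, 0.0867, 0.0645]
ee_rot: [179.9, 0.1, 110.0]
contact_force: [0.7, 0.4, -0.6]
finger_gap: 0.201
gripper_force: 59.6
```

```bash
python3 -c "
from st import *
plan(.6378,.0868,.029,110.2,grip=1.,n=1)
stands('pics/w11.png')"
```

```text
n 1 dp mm [  3.4   0.1 -35.5] turn deg [ 0.14  0.07 -0.19]
{'x': -0.013, 'y': 0.039, 'z': 0.444, 'wx': 0.0008, 'wy': 0.0004, 'wz': -0.001, 'grip': 1.0}
wood [282. 222.] [6.359000e-01 9.110000e-02 6.480000e-02 4.730000e-02 1.097491e+02]
wood [ 60. 204.] [5.00400e-01 5.80000e-02 7.41000e-02 5.22000e-02 9.96873e+01]
brass [ 45. 234.] [5.0220e-01 4.1700e-02 3.5800e-02 7.3000e-03 9.5384e+00]
brass [282. 215.] [6.32200e-01 1.02000e-01 3.57000e-02 6.70000e-03 1.99598e+01]
brass [ 45. 184.] [4.96600e-01 7.28000e-02 3.56000e-02 7.50000e-03 1.00748e+01]
brass [329.  45.] [6.2370e-01 1.9600e-01 1.4600e-02 7.2000e-03 2.0307e+01]
```

>>> {"fn": "step_arm", "kwargs": {"motion": [{"x": -0.013,"y": 0.039,"z": 0.2,"wx": 0.0,"wy": 0.0,"wz": -0.001,"grip": 1.0},{"x": 0.0,"y": 0.0,"z": 0.12,"wx": 0.0,"wy": 0.0,"wz": 0.0,"grip": 1.0},{"x": 0.0,"y": 0.0,"z": 0.06,"wx": 0.0,"wy": 0.0,"wz": 0.0,"grip": 1.0},{"x": 0.0,"y": 0.0,"z": 0.0,"wx": 0.0,"wy": 0.0,"wz": 0.0,"grip": 1.0},{"x": 0.0,"y": 0.0,"z": 0.0,"wx": 0.0,"wy": 0.0,"wz": 0.0,"grip": 1.0}]}}

```text
t: 17.85
ee_pos: [0.6363, 0.0873, 0.0325]
ee_rot: [-180.0, -0.0, 110.2]
contact_force: [-0.8, 0.0, -0.8]
finger_gap: 0.203
gripper_force: 59.7
```

```bash
python3 -c "
from st import *
plan(.6378,.0868,.029,110.2,grip=1.,n=1);print(manip.sense()['contact_force'])"
```

```text
n 1 dp mm [ 1.5 -0.5 -3.5] turn deg [-0.04 -0.01  0.03]
{'x': -0.012, 'y': 0.016, 'z': 0.043, 'wx': -0.0002, 'wy': -0.0001, 'wz': 0.0001, 'grip': 1.0}
[-0.77818664  0.00438974 -0.80592446]
```

>>> {"fn": "step_arm", "kwargs": {"motion": [{"x": -0.01,"y": 0.015,"z": 0.013,"wx": 0.0,"wy": 0.0,"wz": 0.0,"grip": 1.0},{"x": 0.0,"y": 0.0,"z": 0.013,"wx": 0.0,"wy": 0.0,"wz": 0.0,"grip": 1.0},{"x": 0.0,"y": 0.0,"z": 0.013,"wx": 0.0,"wy": 0.0,"wz": 0.0,"grip": 1.0},{"x": 0.0,"y": 0.0,"z": 0.0,"wx": 0.0,"wy": 0.0,"wz": 0.0,"grip": 1.0},{"x": 0.0,"y": 0.0,"z": 0.0,"wx": 0.0,"wy": 0.0,"wz": 0.0,"grip": 1.0}]}}

```text
t: 18.35
ee_pos: [0.6382, 0.0869, 0.03]
ee_rot: [180.0, 0.0, 110.2]
contact_force: [0.6, 0.5, 0.2]
finger_gap: 0.202
gripper_force: 59.9
```

>>> {"fn": "step_arm", "kwargs": {"motion": [{"x": 0.0,"y": 0.0,"z": 0.01,"wx": 0.0,"wy": 0.0,"wz": 0.0,"grip": 1.0},{"x": 0.0,"y": 0.0,"z": 0.01,"wx": 0.0,"wy": 0.0,"wz": 0.0,"grip": 1.0},{"x": 0.0,"y": 0.0,"z": 0.0,"wx": 0.0,"wy": 0.0,"wz": 0.0,"grip": 1.0},{"x": 0.0,"y": 0.0,"z": 0.0,"wx": 0.0,"wy": 0.0,"wz": 0.0,"grip": 1.0}]}}

```text
t: 18.75
ee_pos: [0.6383, 0.0869, 0.0297]
ee_rot: [179.9, 0.0, 110.2]
contact_force: [-1.9, -1.8, 8.8]
finger_gap: 0.199
gripper_force: 61.0
```

>>> {"fn": "step_arm", "kwargs": {"motion": [{"x": 0.0,"y": 0.0,"z": 0.0,"wx": 0.0,"wy": 0.0,"wz": 0.0,"grip": 0.75},{"x": 0.0,"y": 0.0,"z": 0.0,"wx": 0.0,"wy": 0.0,"wz": 0.0,"grip": 0.66},{"x": 0.0,"y": 0.0,"z": 0.0,"wx": 0.0,"wy": 0.0,"wz": 0.0,"grip": 0.58},{"x": 0.0,"y": 0.0,"z": 0.0,"wx": 0.0,"wy": 0.0,"wz": 0.0,"grip": 0.58},{"x": 0.0,"y": 0.0,"z": 0.0,"wx": 0.0,"wy": 0.0,"wz": 0.0,"grip": 0.58}]}}

```text
t: 19.25
ee_pos: [0.6377, 0.0869, 0.0278]
ee_rot: [-180.0, -0.0, 110.2]
contact_force: [0.2, 0.2, -0.3]
finger_gap: 0.418
gripper_force: 0.0
```

>>> {"fn": "step_arm", "kwargs": {"motion": [{"x": 0.0,"y": 0.0,"z": -0.1,"wx": 0.0,"wy": 0.0,"wz": 0.0,"grip": 0.58},{"x": 0.0,"y": 0.0,"z": -0.3,"wx": 0.0,"wy": 0.0,"wz": 0.0,"grip": 0.58},{"x": 0.0,"y": 0.0,"z": -0.5,"wx": 0.0,"wy": 0.0,"wz": 0.0,"grip": 0.58},{"x": 0.0,"y": 0.0,"z": -0.5,"wx": 0.0,"wy": 0.0,"wz": 0.0,"grip": 0.58},{"x": 0.0,"y": 0.0,"z": -0.4,"wx": 0.0,"wy": 0.0,"wz": 0.0,"grip": 0.58}]}}

```text
t: 19.75
ee_pos: [0.6386, 0.0869, 0.1751]
ee_rot: [179.9, 0.1, 110.2]
contact_force: [0.9, 0.5, 0.1]
finger_gap: 0.42
gripper_force: 0.0
```

```bash
python3 -c "
from st import *
plan(.4308,-.2069,.165,103.6,grip=.58)
stands('pics/w12.png')"
```

```text
n 8 dp mm [-207.8 -293.8  -10.1] turn deg [0.14 0.05 6.62]
{'x': -0.319, 'y': -0.463, 'z': 0.015, 'wx': 0.0001, 'wy': 0.0, 'wz': 0.0046, 'grip': 0.58}
{'x': -0.325, 'y': -0.459, 'z': 0.015, 'wx': 0.0001, 'wy': 0.0, 'wz': 0.0046, 'grip': 0.58}
{'x': -0.332, 'y': -0.454, 'z': 0.015, 'wx': 0.0001, 'wy': 0.0, 'wz': 0.0046, 'grip': 0.58}
{'x': -0.338, 'y': -0.449, 'z': 0.015, 'wx': 0.0001, 'wy': 0.0, 'wz': 0.0046, 'grip': 0.58}
{'x': -0.345, 'y': -0.444, 'z': 0.015, 'wx': 0.0001, 'wy': 0.0, 'wz': 0.0046, 'grip': 0.58}
{'x': -0.351, 'y': -0.439, 'z': 0.015, 'wx': 0.0001, 'wy': 0.0, 'wz': 0.0046, 'grip': 0.58}
{'x': -0.357, 'y': -0.434, 'z': 0.016, 'wx': 0.0001, 'wy': 0.0, 'wz': 0.0046, 'grip': 0.58}
{'x': -0.364, 'y': -0.429, 'z': 0.016, 'wx': 0.0001, 'wy': 0.0, 'wz': 0.0046, 'grip': 0.58}
wood [276. 189.] [6.375000e-01 8.670000e-02 7.230000e-02 4.740000e-02 1.101836e+02]
wood [121. 169.] [4.99400e-01 5.68000e-02 7.33000e-02 4.85000e-02 9.97511e+01]
brass [113. 191.] [5.0080e-01 4.0200e-02 3.5500e-02 7.3000e-03 9.7066e+00]
brass [115. 155.] [4.9540e-01 7.1700e-02 3.6200e-02 7.2000e-03 9.9835e+00]
brass [305.  65.] [6.23200e-01 1.96300e-01 1.30000e-02 6.80000e-03 2.03768e+01]
```

>>> {"fn": "step_arm", "kwargs": {"motion": [{"x": -0.319,"y": -0.463,"z": 0.015,"wx": 0.0,"wy": 0.0,"wz": 0.0046,"grip": 0.58},{"x": -0.325,"y": -0.459,"z": 0.015,"wx": 0.0,"wy": 0.0,"wz": 0.0046,"grip": 0.58},{"x": -0.332,"y": -0.454,"z": 0.015,"wx": 0.0,"wy": 0.0,"wz": 0.0046,"grip": 0.58},{"x": -0.338,"y": -0.449,"z": 0.015,"wx": 0.0,"wy": 0.0,"wz": 0.0046,"grip": 0.58},{"x": -0.345,"y": -0.444,"z": 0.015,"wx": 0.0,"wy": 0.0,"wz": 0.0046,"grip": 0.58}]}}

```text
t: 20.3
ee_pos: [0.507, -0.0979, 0.1666]
ee_rot: [180.0, 0.0, 106.1]
contact_force: [0.6, -0.4, -0.7]
finger_gap: 0.422
gripper_force: 0.0
```

>>> {"fn": "step_arm", "kwargs": {"motion": [{"x": -0.351,"y": -0.439,"z": 0.015,"wx": 0.0,"wy": 0.0,"wz": 0.0046,"grip": 0.58},{"x": -0.357,"y": -0.434,"z": 0.015,"wx": 0.0,"wy": 0.0,"wz": 0.0046,"grip": 0.58},{"x": -0.364,"y": -0.429,"z": 0.015,"wx": 0.0,"wy": 0.0,"wz": 0.0046,"grip": 0.58},{"x": 0.0,"y": 0.0,"z": 0.3,"wx": 0.0,"wy": 0.0,"wz": 0.0,"grip": 0.58},{"x": 0.0,"y": 0.0,"z": 0.3,"wx": 0.0,"wy": 0.0,"wz": 0.0,"grip": 0.58}]}}

```text
t: 20.8
ee_pos: [0.4301, -0.2092, 0.1151]
ee_rot: [179.9, 0.2, 103.4]
contact_force: [0.9, 0.6, -0.8]
finger_gap: 0.42
gripper_force: 0.0
```

>>> {"fn": "step_arm", "kwargs": {"motion": [{"x": 0.0,"y": 0.0,"z": 0.0,"wx": 0.0,"wy": 0.0,"wz": 0.0,"grip": 0.58},{"x": 0.0,"y": 0.0,"z": 0.0,"wx": 0.0,"wy": 0.0,"wz": 0.0,"grip": 0.58},{"x": 0.0,"y": 0.0,"z": 0.0,"wx": 0.0,"wy": 0.0,"wz": 0.0,"grip": 0.58}]}}

```text
t: 21.1
ee_pos: [0.431, -0.2071, 0.1155]
ee_rot: [179.9, 0.1, 103.6]
contact_force: [-0.2, 0.7, 0.7]
finger_gap: 0.418
gripper_force: 0.0
```

```bash
python3 -c "
from h import *
plan(.4308,-.2069,.039,103.6,grip=.58,n=1)
im=manip.get_image('wrist');cv2.imwrite('pics/w13.png',im[:,:,::-1])
m=masks(im)['black'];
for r in (190,200,220,240,260): 
  x=np.where(m[r,200:350])[0]+200;print(r,x.min() if len(x) else 0,x.max() if len(x) else 0,len(x))
"
```

```text
n 1 dp mm [ -0.2   0.2 -76.5] turn deg [0.07 0.1  0.05]
{'x': 0.004, 'y': -0.003, 'z': 0.956, 'wx': 0.0004, 'wy': 0.0005, 'wz': 0.0003, 'grip': 0.58}
190 261 288 22
200 260 288 29
220 259 289 31
240 258 289 32
260 259 289 31
```

>>> {"fn": "step_arm", "kwargs": {"motion": [{"x": 0.0,"y": -0.015,"z": 0.3,"wx": 0.0,"wy": 0.0,"wz": 0.0,"grip": 0.58},{"x": 0.0,"y": 0.0,"z": 0.25,"wx": 0.0,"wy": 0.0,"wz": 0.0,"grip": 0.58},{"x": 0.0,"y": 0.0,"z": 0.1,"wx": 0.0,"wy": 0.0,"wz": 0.0,"grip": 0.58},{"x": 0.0,"y": 0.0,"z": 0.0,"wx": 0.0,"wy": 0.0,"wz": 0.0,"grip": 0.58}]}}

```text
t: 21.55
ee_pos: [0.429, -0.2068, 0.0623]
ee_rot: [-180.0, -0.0, 103.6]
contact_force: [-0.7, 0.3, 0.4]
finger_gap: 0.422
gripper_force: 0.0
```

>>> {"fn": "step_arm", "kwargs": {"motion": [{"x": 0.0,"y": 0.0,"z": 0.12,"wx": 0.0,"wy": 0.0,"wz": 0.0,"grip": 0.58},{"x": 0.0,"y": 0.0,"z": 0.1,"wx": 0.0,"wy": 0.0,"wz": 0.0,"grip": 0.58},{"x": 0.0,"y": 0.0,"z": 0.08,"wx": 0.0,"wy": 0.0,"wz": 0.0,"grip": 0.58},{"x": 0.0,"y": 0.0,"z": 0.0,"wx": 0.0,"wy": 0.0,"wz": 0.0,"grip": 0.58},{"x": 0.0,"y": 0.0,"z": 0.0,"wx": 0.0,"wy": 0.0,"wz": 0.0,"grip": 0.58}]}}

```text
t: 22.05
ee_pos: [0.4289, -0.2071, 0.0383]
ee_rot: [-180.0, -0.0, 103.6]
contact_force: [0.4, -0.5, -0.1]
finger_gap: 0.42
gripper_force: 0.0
```

>>> {"fn": "step_arm", "kwargs": {"motion": [{"x": 0.0,"y": 0.0,"z": 0.0,"wx": 0.0,"wy": 0.0,"wz": 0.0,"grip": 1.0},{"x": 0.0,"y": 0.0,"z": 0.0,"wx": 0.0,"wy": 0.0,"wz": 0.0,"grip": 1.0},{"x": 0.0,"y": 0.0,"z": 0.0,"wx": 0.0,"wy": 0.0,"wz": 0.0,"grip": 1.0},{"x": 0.0,"y": 0.0,"z": 0.0,"wx": 0.0,"wy": 0.0,"wz": 0.0,"grip": 1.0},{"x": 0.0,"y": 0.0,"z": 0.0,"wx": 0.0,"wy": 0.0,"wz": 0.0,"grip": 1.0}]}}

```text
t: 22.55
ee_pos: [0.4291, -0.2073, 0.0388]
ee_rot: [180.0, 0.0, 103.6]
contact_force: [-0.9, 0.2, 3.0]
finger_gap: 0.201
gripper_force: 59.4
```

>>> {"fn": "step_arm", "kwargs": {"motion": [{"x": 0.0,"y": 0.0,"z": -0.2,"wx": 0.0,"wy": 0.0,"wz": 0.0,"grip": 1.0},{"x": 0.0,"y": 0.0,"z": -0.5,"wx": 0.0,"wy": 0.0,"wz": 0.0,"grip": 1.0},{"x": 0.0,"y": 0.0,"z": -0.5,"wx": 0.0,"wy": 0.0,"wz": 0.0,"grip": 1.0},{"x": 0.0,"y": 0.0,"z": -0.3,"wx": 0.0,"wy": 0.0,"wz": 0.0,"grip": 1.0},{"x": 0.0,"y": 0.0,"z": 0.0,"wx": 0.0,"wy": 0.0,"wz": 0.0,"grip": 1.0}]}}

```text
t: 23.05
ee_pos: [0.4309, -0.2085, 0.1615]
ee_rot: [179.7, 0.3, 103.6]
contact_force: [0.5, -0.9, -1.3]
finger_gap: 0.199
gripper_force: 59.0
```

```bash
python3 -c "
from h import *
plan(.4988,.0567,.155,99.8,grip=1.)"
```

```text
n 6 dp mm [ 67.9 265.2  -6.5] turn deg [0.28 0.34 3.81]
{'x': 0.504, 'y': 0.267, 'z': 0.012, 'wx': 0.0003, 'wy': 0.0003, 'wz': 0.0035, 'grip': 1.0}
{'x': 0.507, 'y': 0.262, 'z': 0.012, 'wx': 0.0003, 'wy': 0.0003, 'wz': 0.0035, 'grip': 1.0}
{'x': 0.51, 'y': 0.256, 'z': 0.012, 'wx': 0.0003, 'wy': 0.0003, 'wz': 0.0035, 'grip': 1.0}
{'x': 0.512, 'y': 0.251, 'z': 0.013, 'wx': 0.0003, 'wy': 0.0003, 'wz': 0.0035, 'grip': 1.0}
{'x': 0.515, 'y': 0.245, 'z': 0.013, 'wx': 0.0003, 'wy': 0.0003, 'wz': 0.0035, 'grip': 1.0}
{'x': 0.518, 'y': 0.239, 'z': 0.013, 'wx': 0.0003, 'wy': 0.0003, 'wz': 0.0035, 'grip': 1.0}
```

>>> {"fn": "step_arm", "kwargs": {"motion": [{"x": 0.3,"y": 0.16,"z": 0.0,"wx": 0.0,"wy": 0.0,"wz": 0.0035,"grip": 1.0},{"x": 0.507,"y": 0.262,"z": 0.0,"wx": 0.0,"wy": 0.0,"wz": 0.0035,"grip": 1.0},{"x": 0.51,"y": 0.256,"z": 0.0,"wx": 0.0,"wy": 0.0,"wz": 0.0035,"grip": 1.0},{"x": 0.512,"y": 0.251,"z": 0.0,"wx": 0.0,"wy": 0.0,"wz": 0.0035,"grip": 1.0},{"x": 0.515,"y": 0.245,"z": 0.0,"wx": 0.0,"wy": 0.0,"wz": 0.0035,"grip": 1.0}]}}

```text
t: 23.55
ee_pos: [0.4803, -0.0021, 0.1571]
ee_rot: [-179.9, -0.1, 100.4]
contact_force: [0.3, -0.4, -0.1]
finger_gap: 0.203
gripper_force: 59.0
```

>>> {"fn": "step_arm", "kwargs": {"motion": [{"x": 0.518,"y": 0.239,"z": 0.0,"wx": 0.0,"wy": 0.0,"wz": 0.0035,"grip": 1.0},{"x": 0.2,"y": 0.1,"z": 0.0,"wx": 0.0,"wy": 0.0,"wz": 0.0,"grip": 1.0},{"x": 0.0,"y": 0.0,"z": 0.5,"wx": 0.0,"wy": 0.0,"wz": 0.0,"grip": 1.0},{"x": 0.0,"y": 0.0,"z": 0.45,"wx": 0.0,"wy": 0.0,"wz": 0.0,"grip": 1.0},{"x": 0.0,"y": 0.0,"z": 0.2,"wx": 0.0,"wy": 0.0,"wz": 0.0,"grip": 1.0}]}}

```text
t: 24.05
ee_pos: [0.4944, 0.0581, 0.0626]
ee_rot: [-179.6, -0.1, 99.9]
contact_force: [-0.7, 0.7, -0.1]
finger_gap: 0.2
gripper_force: 59.0
```

>>> {"fn": "step_arm", "kwargs": {"motion": [{"x": 0.0,"y": 0.0,"z": 0.0,"wx": 0.0,"wy": 0.0,"wz": 0.0,"grip": 1.0},{"x": 0.0,"y": 0.0,"z": 0.0,"wx": 0.0,"wy": 0.0,"wz": 0.0,"grip": 1.0},{"x": 0.0,"y": 0.0,"z": 0.0,"wx": 0.0,"wy": 0.0,"wz": 0.0,"grip": 1.0}]}}

```text
t: 24.35
ee_pos: [0.4981, 0.0572, 0.067]
ee_rot: [179.9, 0.0, 99.8]
contact_force: [0.1, -0.2, -1.1]
finger_gap: 0.204
gripper_force: 59.0
```

```bash
python3 -c "
from st import *
plan(.4988,.0567,.0295,99.8,grip=1.,n=1)
stands('pics/w14.png')"
```

```text
n 1 dp mm [  0.7  -0.5 -37.5] turn deg [0.08 0.02 0.01]
{'x': -0.008, 'y': 0.007, 'z': 0.469, 'wx': 0.0004, 'wy': 0.0001, 'wz': 0.0, 'grip': 1.0}
wood [277. 220.] [4.96700e-01 6.41000e-02 5.96000e-02 4.75000e-02 9.97787e+01]
wood [491. 214.] [6.341000e-01 8.630000e-02 7.510000e-02 5.140000e-02 1.096886e+02]
brass [489. 256.] [6.30800e-01 6.78000e-02 1.20000e-02 7.10000e-03 2.05624e+01]
brass [277. 213.] [4.9570e-01 7.2700e-02 3.5500e-02 6.8000e-03 9.7756e+00]
brass [491. 206.] [6.21300e-01 9.78000e-02 1.45000e-02 7.50000e-03 1.71925e+01]
```

>>> {"fn": "step_arm", "kwargs": {"motion": [{"x": -0.006,"y": 0.003,"z": 0.2,"wx": 0.0,"wy": 0.0,"wz": 0.0,"grip": 1.0},{"x": 0.0,"y": 0.0,"z": 0.13,"wx": 0.0,"wy": 0.0,"wz": 0.0,"grip": 1.0},{"x": 0.0,"y": 0.0,"z": 0.08,"wx": 0.0,"wy": 0.0,"wz": 0.0,"grip": 1.0},{"x": 0.0,"y": 0.0,"z": 0.0,"wx": 0.0,"wy": 0.0,"wz": 0.0,"grip": 1.0},{"x": 0.0,"y": 0.0,"z": 0.0,"wx": 0.0,"wy": 0.0,"wz": 0.0,"grip": 1.0}]}}

```text
t: 24.9
ee_pos: [0.4979, 0.0569, 0.0339]
ee_rot: [180.0, 0.0, 99.8]
contact_force: [0.0, 0.6, -1.5]
finger_gap: 0.202
gripper_force: 59.0
```

```bash
python3 -c "
from st import *
plan(.4986,.0568,.0295,99.8,grip=1.,n=1);print(manip.sense()['contact_force'])"
```

```text
n 1 dp mm [ 0.7 -0.1 -4.4] turn deg [0.01 0.   0.02]
{'x': -0.003, 'y': 0.008, 'z': 0.054, 'wx': 0.0001, 'wy': 0.0, 'wz': 0.0001, 'grip': 1.0}
[ 0.00184275  0.56721236 -1.50246702]
```

>>> {"fn": "step_arm", "kwargs": {"motion": [{"x": -0.003,"y": 0.008,"z": 0.015,"wx": 0.0,"wy": 0.0,"wz": 0.0,"grip": 1.0},{"x": 0.0,"y": 0.0,"z": 0.015,"wx": 0.0,"wy": 0.0,"wz": 0.0,"grip": 1.0},{"x": 0.0,"y": 0.0,"z": 0.015,"wx": 0.0,"wy": 0.0,"wz": 0.0,"grip": 1.0},{"x": 0.0,"y": 0.0,"z": 0.015,"wx": 0.0,"wy": 0.0,"wz": 0.0,"grip": 1.0},{"x": 0.0,"y": 0.0,"z": 0.0,"wx": 0.0,"wy": 0.0,"wz": 0.0,"grip": 1.0}]}}

```text
t: 25.4
ee_pos: [0.4987, 0.0567, 0.0292]
ee_rot: [180.0, 0.0, 99.8]
contact_force: [-0.3, -1.3, 1.9]
finger_gap: 0.2
gripper_force: 59.6
```

>>> {"fn": "step_arm", "kwargs": {"motion": [{"x": 0.0,"y": 0.0,"z": 0.01,"wx": 0.0,"wy": 0.0,"wz": 0.0,"grip": 1.0},{"x": 0.0,"y": 0.0,"z": 0.0,"wx": 0.0,"wy": 0.0,"wz": 0.0,"grip": 1.0},{"x": 0.0,"y": 0.0,"z": 0.0,"wx": 0.0,"wy": 0.0,"wz": 0.0,"grip": 1.0}]}}

```text
t: 25.7
ee_pos: [0.4987, 0.0567, 0.029]
ee_rot: [180.0, 0.0, 99.8]
contact_force: [-1.5, -0.3, 7.4]
finger_gap: 0.197
gripper_force: 60.6
```

>>> {"fn": "step_arm", "kwargs": {"motion": [{"x": 0.0,"y": 0.0,"z": 0.0,"wx": 0.0,"wy": 0.0,"wz": 0.0,"grip": 0.75},{"x": 0.0,"y": 0.0,"z": 0.0,"wx": 0.0,"wy": 0.0,"wz": 0.0,"grip": 0.66},{"x": 0.0,"y": 0.0,"z": 0.0,"wx": 0.0,"wy": 0.0,"wz": 0.0,"grip": 0.58},{"x": 0.0,"y": 0.0,"z": 0.0,"wx": 0.0,"wy": 0.0,"wz": 0.0,"grip": 0.58},{"x": 0.0,"y": 0.0,"z": 0.0,"wx": 0.0,"wy": 0.0,"wz": 0.0,"grip": 0.58}]}}

```text
t: 26.2
ee_pos: [0.4984, 0.0568, 0.0279]
ee_rot: [-180.0, -0.0, 99.8]
contact_force: [0.2, -0.4, -0.0]
finger_gap: 0.423
gripper_force: 0.0
```

>>> {"fn": "step_arm", "kwargs": {"motion": [{"x": 0.0,"y": 0.0,"z": -0.1,"wx": 0.0,"wy": 0.0,"wz": 0.0,"grip": 0.58},{"x": 0.0,"y": 0.0,"z": -0.3,"wx": 0.0,"wy": 0.0,"wz": 0.0,"grip": 0.58},{"x": 0.0,"y": 0.0,"z": -0.5,"wx": 0.0,"wy": 0.0,"wz": 0.0,"grip": 0.58},{"x": 0.0,"y": 0.0,"z": -0.5,"wx": 0.0,"wy": 0.0,"wz": 0.0,"grip": 0.5},{"x": 0.0,"y": 0.0,"z": -0.5,"wx": 0.0,"wy": 0.0,"wz": 0.0,"grip": 0.5}]}}

```text
t: 26.7
ee_pos: [0.498, 0.0568, 0.182]
ee_rot: [-180.0, -0.0, 99.8]
contact_force: [0.4, -0.0, 0.3]
finger_gap: 0.499
gripper_force: 0.0
```

```bash
python3 -c "
from st import *
plan(.57,-.225,.25,103.6,grip=.5)
stands('pics/w15.png')"
```

```text
n 7 dp mm [  72.  -281.8   68. ] turn deg [-0.01 -0.   -3.78]
{'x': -0.518, 'y': 0.041, 'z': -0.121, 'wx': -0.0, 'wy': -0.0, 'wz': -0.003, 'grip': 0.5}
{'x': -0.518, 'y': 0.036, 'z': -0.121, 'wx': -0.0, 'wy': -0.0, 'wz': -0.003, 'grip': 0.5}
{'x': -0.519, 'y': 0.031, 'z': -0.121, 'wx': -0.0, 'wy': -0.0, 'wz': -0.003, 'grip': 0.5}
{'x': -0.519, 'y': 0.026, 'z': -0.121, 'wx': -0.0, 'wy': -0.0, 'wz': -0.003, 'grip': 0.5}
{'x': -0.519, 'y': 0.021, 'z': -0.121, 'wx': -0.0, 'wy': -0.0, 'wz': -0.003, 'grip': 0.5}
{'x': -0.519, 'y': 0.016, 'z': -0.121, 'wx': -0.0, 'wy': -0.0, 'wz': -0.003, 'grip': 0.5}
{'x': -0.519, 'y': 0.011, 'z': -0.121, 'wx': -0.0, 'wy': -0.0, 'wz': -0.003, 'grip': 0.5}
wood [277. 188.] [4.98200e-01 5.65000e-02 7.29000e-02 4.71000e-02 9.89025e+01]
wood [423. 180.] [6.366000e-01 8.610000e-02 7.330000e-02 5.020000e-02 1.092646e+02]
brass [456.  57.] [6.24800e-01 1.96800e-01 1.61000e-02 7.00000e-03 1.97484e+01]
brass [252.  16.] [0.4537 0.1966 0.0486 0.0073 3.144 ]
```

>>> {"fn": "step_arm", "kwargs": {"motion": [{"x": -0.518,"y": 0.04,"z": -0.12,"wx": 0.0,"wy": 0.0,"wz": -0.003,"grip": 0.5},{"x": -0.518,"y": 0.036,"z": -0.12,"wx": 0.0,"wy": 0.0,"wz": -0.003,"grip": 0.5},{"x": -0.519,"y": 0.031,"z": -0.12,"wx": 0.0,"wy": 0.0,"wz": -0.003,"grip": 0.5},{"x": -0.519,"y": 0.026,"z": -0.12,"wx": 0.0,"wy": 0.0,"wz": -0.003,"grip": 0.5},{"x": 0.0,"y": 0.0,"z": 0.0,"wx": 0.0,"wy": 0.0,"wz": 0.0,"grip": 0.5}]}}

```text
t: 27.25
ee_pos: [0.5425, -0.1099, 0.2204]
ee_rot: [179.7, 0.3, 101.7]
contact_force: [-0.7, 0.0, -0.2]
finger_gap: 0.5
gripper_force: 0.0
```

```bash
cat > pk.py <<'E'
from h import *
manip.get_image("wrist");manip.get_image("wrist")
w=np.array([.5394,-.1806]);a=np.radians(13.6);ex=np.array([np.cos(a),np.sin(a)]);ey=np.array([-ex[1],ex[0]])
pred=np.array([*(w+.028*ex-.04*ey),.052]); rays=[]
for n in("scene","top","wrist"):
    P=manip.camera_params(n);im=manip.get_image(n);cv2.imwrite(f"pics/{n}5.png",im[:,:,::-1])
    u0=proj(P,pred)[0];hsv=cv2.cvtColor(im,cv2.COLOR_RGB2HSV);h,s,v=[k.astype(int) for k in cv2.split(hsv)]
    m=(h>95)&(h<130)&(s>60)&(v>40);yy,xx=np.mgrid[:420,:560];m&=np.hypot(xx-u0[0],yy-u0[1])<45
    pts=np.c_[xx[m],yy[m]].astype(np.float32);print(n,'pred',u0.round(),'blue',len(pts))
    if len(pts)>8:
        e=cv2.fitEllipse(cv2.convexHull(pts)) if len(cv2.convexHull(pts))>=5 else (pts.mean(0),0,0)
        print('  sticker',np.round(e[0],1),e[1],e[2])
        g=cast(P,e[0],0.)[0]-P['xyz'];rays.append((n,P['xyz'],g/np.linalg.norm(g)))
    for c in blobs(masks(im)['black']&(np.hypot(xx-u0[0],yy-u0[1])<70),200):
        print('  black',cv2.boundingRect(c),cv2.contourArea(c),cv2.minAreaRect(c))
def tri(rs):
    A=sum(np.eye(3)-np.outer(d,d) for _,_,d in rs);b=sum((np.eye(3)-np.outer(d,d))@o for _,o,d in rs);p=np.linalg.solve(A,b)
    print([r[0] for r in rs],p.round(4),'s,t',((p[:2]-w)@ex).round(4),((p[:2]-w)@ey).round(4),'res mm',[round(1e3*np.linalg.norm((np.eye(3)-np.outer(d,d))@(p-o)),1) for _,o,d in rs])
tri(rays)
a=cv2.imread("pics/scene5.png")[170:310,70:250];b=cv2.imread("pics/wrist5.png")[120:280,150:400]
f=lambda i:cv2.resize(i,(int(i.shape[1]*280/i.shape[0]),280))
cv2.imwrite("pics/c5.png",np.hstack([f(a),f(b)]))
E
python3 pk.py
```

```text
scene pred [137. 236.] blue 41
  sticker [134.1 237.6] (6.182120323181152, 15.303940773010254) 26.174535751342773
  black (122, 218, 38, 47) 1205.5 ((140.8041229248047, 241.19070434570312), (31.88187026977539, 45.7921142578125), 23.96249008178711)
top pred [373. 200.] blue 0
  black (306, 148, 119, 122) 6615.5 ((363.80120849609375, 212.30300903320312), (112.88748931884766, 96.7947006225586), 23.36911392211914)
wrist pred [291. 302.] blue 50
  sticker [287.  300.7] (5.220432281494141, 24.050220489501953) 88.20779418945312
  black (221, 277, 8, 48) 209.0 ((224.5, 300.5), (7.0, 47.0), 0.0)
  black (251, 268, 72, 39) 2277.0 ((286.5, 287.0), (38.0, 71.0), 90.0)
  black (326, 266, 35, 89) 2091.0 ((343.0, 310.0), (88.0, 34.0), 90.0)
['scene', 'wrist'] [ 0.5728 -0.2172  0.0459] s,t 0.0238 -0.0434 res mm [np.float64(1.1), np.float64(1.1)]
```

View pics/c5.png

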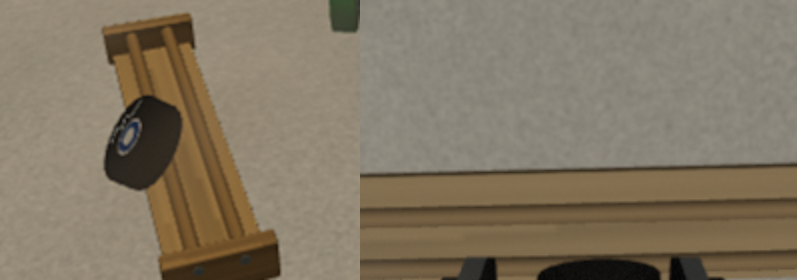

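```bash
python3 - <<'E'
from h import *
w=np.array([.5394,-.1806]);a=np.radians(13.6);ex=np.array([np.cos(a),np.sin(a),0]);ey=np.array([-ex[1],ex[0],0]);ez=np.array([0,0,1.])
F=np.array([.5728,-.2172,.0459])
def blue(im,u0,r=45):
    h,s,v=[k.astype(int) for k in cv2.split(cv2.cvtColor(im,cv2.COLOR_RGB2HSV))]
    yy,xx=np.mgrid[:420,:560];m=(h>95)&(h<130)&(s>60)&(v>40)&(np.hypot(xx-u0[0],yy-u0[1])<r);return np.c_[xx[m],yy[m]].astype(np.float32)
P4=np.load("w3p.npy",allow_pickle=True).item()
for n,f,P in(("w4","pics/wrist3.png",P4),("w5","pics/wrist5.png",manip.camera_params("wrist")),("sc","pics/scene5.png",manip.camera_params("scene"))):
    im=cv2.imread(f)[:,:,::-1].copy();u=proj(P,F)[0];p=blue(im,u);c,(A,B),ang=cv2.fitEllipse(cv2.convexHull(p))
    vd=P['xyz']-F;vd/=np.linalg.norm(vd)
    # modelled ellipse of a ring radius rr for candidate tilts
    print(n,u.round(1),np.round(c,1),'meas',round(A,1),round(B,1),round(ang,1),'ratio',round(min(A,B)/max(A,B),3))
    for b in(25,32,39,46,53):
        N=-np.cos(np.radians(b))*ey+np.sin(np.radians(b))*ez;d=np.cross(N,ex)
        print('   ',b,'ratio',round(float(N@vd),3))
E
```

```text
w4 [186.  238.8] [186.2 238.5] meas 9.1 28.3 95.6 ratio 0.323
    25 ratio 0.073
    32 ratio 0.19
    39 ratio 0.305
    46 ratio 0.414
    53 ratio 0.518
w5 [286.5 302. ] [287.  300.7] meas 5.2 24.1 88.2 ratio 0.217
    25 ratio -0.097
    32 ratio 0.025
    39 ratio 0.146
    46 ratio 0.266
    53 ratio 0.381
sc [134.8 237.9] [134.1 237.6] meas 6.2 15.3 26.2 ratio 0.404
    25 ratio 0.271
    32 ratio 0.332
    39 ratio 0.387
    46 ratio 0.437
    53 ratio 0.48
```

```bash
cat >> h.py <<'E'
ex_=np.array([np.cos(np.radians(13.6)),np.sin(np.radians(13.6)),0]);ey_=np.array([-ex_[1],ex_[0],0]);W=np.array([.5394,-.1806,0]);ez_=np.array([0,0,1.])
def planR(target,T,grip,n=None,step=.046):
    s=manip.sense();p=s['ee_pos'];R=rot(s['ee_rot'])
    rv=Ro.from_matrix(R.T@T).as_rotvec();d=np.asarray(target)-p
    n=n or int(max(np.ceil(np.linalg.norm(d)/step),np.ceil(np.degrees(np.linalg.norm(rv))/8.0),1))
    print('q',s['q'].round(1),'n',n,'dp mm',(d*1e3).round(1),'turn deg',np.degrees(rv).round(2),'wrench',s['contact_force'].round(1))
    for i in range(n):
        l=R.T@d/n/.08; k=rv/n/np.pi
        print([round(float(v),3) for v in l],[round(float(v),4) for v in k]);R=R@Ro.from_rotvec(rv/n).as_matrix()
def lean(beta,off,s=.0238,t=-.034,z=.0377):
    b=np.radians(beta);nn=-np.cos(b)*ey_+np.sin(b)*ez_;d=np.sin(b)*ey_+np.cos(b)*ez_
    return W+s*ex_+t*ey_+z*ez_+off*d, np.c_[ex_,nn,-d]
E
python3 -c "
from h import *
t,T=lean(41,.167);print(t);planR(t,T,.5)"
```

```text
[ 0.5447649  -0.10156044  0.1637365 ]
q [-22.5  24.2  92.9   0.   63.  -34.6] n 12 dp mm [  6.3   1.3 -54.3] turn deg [-32.52 -31.53  84.33] wrench [-0.1  0.1 -0.3]
[-0.0, 0.007, 0.057] [-0.0151, -0.0146, 0.039]
[0.003, 0.004, 0.057] [-0.0151, -0.0146, 0.039]
[0.006, 0.001, 0.057] [-0.0151, -0.0146, 0.039]
[0.008, -0.003, 0.056] [-0.0151, -0.0146, 0.039]
[0.01, -0.007, 0.056] [-0.0151, -0.0146, 0.039]
[0.012, -0.011, 0.055] [-0.0151, -0.0146, 0.039]
[0.013, -0.015, 0.053] [-0.0151, -0.0146, 0.039]
[0.013, -0.019, 0.052] [-0.0151, -0.0146, 0.039]
[0.013, -0.023, 0.051] [-0.0151, -0.0146, 0.039]
[0.012, -0.027, 0.049] [-0.0151, -0.0146, 0.039]
[0.011, -0.03, 0.047] [-0.0151, -0.0146, 0.039]
[0.009, -0.034, 0.045] [-0.0151, -0.0146, 0.039]
```

>>> {"fn": "step_arm", "kwargs": {"motion": [{"x": 0.0,"y": 0.0,"z": 0.0,"wx": -0.0151,"wy": -0.0146,"wz": 0.039,"grip": 0.5},{"x": 0.0,"y": 0.0,"z": 0.0,"wx": -0.0151,"wy": -0.0146,"wz": 0.039,"grip": 0.5},{"x": 0.0,"y": 0.0,"z": 0.0,"wx": -0.0151,"wy": -0.0146,"wz": 0.039,"grip": 0.5},{"x": 0.0,"y": 0.0,"z": 0.0,"wx": -0.0151,"wy": -0.0146,"wz": 0.039,"grip": 0.5},{"x": 0.0,"y": 0.0,"z": 0.0,"wx": -0.0151,"wy": -0.0146,"wz": 0.039,"grip": 0.5}]}}

```text
t: 28.0
ee_pos: [0.5385, -0.1027, 0.2183]
ee_rot: [163.2, 8.1, 65.3]
contact_force: [0.2, -0.3, 0.7]
finger_gap: 0.499
gripper_force: 0.0
```

>>> {"fn": "step_arm", "kwargs": {"motion": [{"x": 0.0,"y": 0.0,"z": 0.0,"wx": -0.0151,"wy": -0.0146,"wz": 0.039,"grip": 0.5},{"x": 0.0,"y": 0.0,"z": 0.0,"wx": -0.0151,"wy": -0.0146,"wz": 0.039,"grip": 0.5},{"x": 0.0,"y": 0.0,"z": 0.0,"wx": -0.0151,"wy": -0.0146,"wz": 0.039,"grip": 0.5},{"x": 0.0,"y": 0.0,"z": 0.0,"wx": -0.0151,"wy": -0.0146,"wz": 0.039,"grip": 0.5},{"x": 0.0,"y": 0.0,"z": 0.0,"wx": -0.0151,"wy": -0.0146,"wz": 0.039,"grip": 0.5}]}}

```text
t: 28.5
ee_pos: [0.5377, -0.1032, 0.2177]
ee_rot: [147.5, 6.0, 33.1]
contact_force: [-1.0, 0.5, -0.5]
finger_gap: 0.5
gripper_force: 0.0
```

>>> {"fn": "step_arm", "kwargs": {"motion": [{"x": 0.0,"y": 0.0,"z": 0.0,"wx": -0.0151,"wy": -0.0146,"wz": 0.039,"grip": 0.5},{"x": 0.0,"y": 0.0,"z": 0.0,"wx": -0.0151,"wy": -0.0146,"wz": 0.039,"grip": 0.5},{"x": 0.0,"y": 0.0,"z": 0.0,"wx": 0.0,"wy": 0.0,"wz": 0.0,"grip": 0.5},{"x": 0.0,"y": 0.0,"z": 0.0,"wx": 0.0,"wy": 0.0,"wz": 0.0,"grip": 0.5},{"x": 0.0,"y": 0.0,"z": 0.0,"wx": 0.0,"wy": 0.0,"wz": 0.0,"grip": 0.5}]}}

```text
t: 29.0
ee_pos: [0.5383, -0.1044, 0.2179]
ee_rot: [141.2, 2.2, 19.0]
contact_force: [0.7, -0.8, 0.0]
finger_gap: 0.499
gripper_force: 0.0
```

```bash
python3 -c "
from h import *
t,T=lean(41,.1);print(t);planR(t,T,.5)
P=manip.camera_params('wrist');im=manip.get_image('wrist');cv2.imwrite('pics/w16.png',im[:,:,::-1])
F=np.array([.5728,-.2172,.0459]);u=proj(P,F)[0];print('pred sticker',u.round(1))
h,s,v=[k.astype(int) for k in cv2.split(cv2.cvtColor(im,cv2.COLOR_RGB2HSV))];yy,xx=np.mgrid[:420,:560]
m=(h>95)&(h<130)&(s>60)&(v>40)&(np.hypot(xx-u[0],yy-u[1])<60);print(m.sum(),xx[m].mean(),yy[m].mean())
for c in blobs(masks(im)['black'],600): print(cv2.boundingRect(c),cv2.contourArea(c))
"
```

```text
[ 0.55510079 -0.14428391  0.11317096]
q [ -3.2  25.8 105.  -52.6  48.2 103.2] n 3 dp mm [  16.8  -39.8 -104.8] turn deg [-2.05 -1.75  5.56] wrench [ 0.7 -0.8  0. ]
[0.029, -0.133, 0.452] [-0.0038, -0.0032, 0.0103]
[0.029, -0.14, 0.45] [-0.0038, -0.0032, 0.0103]
[0.029, -0.146, 0.448] [-0.0038, -0.0032, 0.0103]
pred sticker [262.7 178.8]
15 261.8 176.86666666666667
(0, 261, 560, 159) 39728.5
(385, 181, 109, 60) 3568.5
(232, 140, 33, 74) 1882.5
```

>>> {"fn": "step_arm", "kwargs": {"motion": [{"x": 0.03,"y": -0.133,"z": 0.3,"wx": -0.0038,"wy": -0.0032,"wz": 0.0103,"grip": 0.5},{"x": 0.03,"y": -0.14,"z": 0.45,"wx": -0.0038,"wy": -0.0032,"wz": 0.0103,"grip": 0.5},{"x": 0.03,"y": -0.146,"z": 0.45,"wx": -0.0038,"wy": -0.0032,"wz": 0.0103,"grip": 0.5},{"x": 0.0,"y": 0.0,"z": 0.15,"wx": 0.0,"wy": 0.0,"wz": 0.0,"grip": 0.5},{"x": 0.0,"y": 0.0,"z": 0.0,"wx": 0.0,"wy": 0.0,"wz": 0.0,"grip": 0.5}]}}

```text
t: 29.55
ee_pos: [0.5544, -0.1463, 0.1124]
ee_rot: [139.0, 0.1, 13.4]
contact_force: [-0.3, -0.7, 0.9]
finger_gap: 0.5
gripper_force: 0.0
```

>>> {"fn": "step_arm", "kwargs": {"motion": [{"x": 0.0,"y": 0.0,"z": 0.0,"wx": 0.0,"wy": 0.0,"wz": 0.0,"grip": 0.5},{"x": 0.0,"y": 0.0,"z": 0.0,"wx": 0.0,"wy": 0.0,"wz": 0.0,"grip": 0.5}]}}

```text
t: 29.75
ee_pos: [0.556, -0.1449, 0.1153]
ee_rot: [138.9, -0.2, 13.5]
contact_force: [-0.7, -0.5, -1.0]
finger_gap: 0.497
gripper_force: 0.0
```

```bash
python3 -c "
from h import *
t,T=lean(41,-.003);planR(t,T,.5,n=1)
P=manip.camera_params('wrist');im=manip.get_image('wrist');cv2.imwrite('pics/w17.png',im[:,:,::-1])
C=lean(41,0)[0];print('TCP px',[proj(P,manip.sense()['ee_pos']+T@np.array([0,0,k]))[0].round().tolist() for k in (0,.1)])
n=T[:,1];d=-T[:,2]
print('pred puck rim pts: outer/inner face top, s-ends', [proj(P,C+k)[0].round().tolist() for k in (.0125*n+.038*d,-.0125*n+.038*d,.0125*n+.038*ex_,-.0125*n+.038*ex_)])
for c in blobs(masks(im)['black'],600): print(cv2.boundingRect(c),cv2.contourArea(c))
"
```

```text
q [ -6.4  38.2 106.4 -67.8  41.8 125.6] n 1 dp mm [ 15.  -65.1 -79.9] turn deg [ 0.11 -0.12 -0.21] wrench [-0.7 -0.5 -1. ]
[-0.012, -0.028, 1.301] [0.0006, -0.0007, -0.0011]
TCP px [[279.0, 269.0], [278.0, 211.0]]
pred puck rim pts: outer/inner face top, s-ends [[295.0, 228.0], [256.0, 228.0], [293.0, 161.0], [258.0, 161.0]]
(0, 267, 560, 153) 40920.5
(423, 177, 137, 69) 5531.0
(255, 161, 37, 100) 3431.0
```

View pics/w17.png

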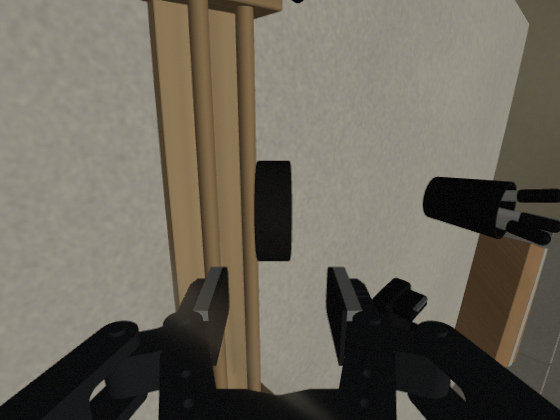

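```bash
cat > lg.py <<'E'
from h import *
def tgt(off,g=-15,beta=41):
    C,T=lean(beta,0);C=C-.0012*T[:,1];T2=T@Ro.from_euler('y',g,degrees=True).as_matrix();return C-off*T2[:,2],T2
E
python3 -c "
from lg import *
planR(*tgt(.09),.5,n=3)"
```

```text
q [ -6.4  38.2 106.4 -67.8  41.8 125.6] n 3 dp mm [ 23.5  -1.5 -12.8] turn deg [  0.08 -15.13  -0.22] wrench [ 0.4 -0.8  1. ]
[0.094, -0.014, 0.06] [0.0002, -0.028, -0.0004]
[0.098, -0.013, 0.051] [0.0002, -0.028, -0.0004]
[0.103, -0.013, 0.042] [0.0002, -0.028, -0.0004]
```

>>> {"fn": "step_arm", "kwargs": {"motion": [{"x": 0.095,"y": -0.013,"z": 0.05,"wx": 0.0,"wy": -0.028,"wz": 0.0,"grip": 0.5},{"x": 0.1,"y": -0.013,"z": 0.05,"wx": 0.0,"wy": -0.028,"wz": 0.0,"grip": 0.5},{"x": 0.1,"y": -0.013,"z": 0.05,"wx": 0.0,"wy": -0.028,"wz": 0.0,"grip": 0.5},{"x": 0.0,"y": 0.0,"z": 0.0,"wx": 0.0,"wy": 0.0,"wz": 0.0,"grip": 0.5},{"x": 0.0,"y": 0.0,"z": 0.0,"wx": 0.0,"wy": 0.0,"wz": 0.0,"grip": 0.5}]}}

```text
t: 30.3
ee_pos: [0.5787, -0.146, 0.1014]
ee_rot: [138.0, 11.2, 3.5]
contact_force: [-0.9, -0.4, -1.2]
finger_gap: 0.5
gripper_force: 0.0
```

```bash
python3 -c "
from lg import *
manip.get_image('wrist')
planR(*tgt(.0),.5,n=3)
P=manip.camera_params('wrist');im=manip.get_image('wrist')
for c in blobs(masks(im)['black'],600): print(cv2.boundingRect(c),cv2.contourArea(c),cv2.minAreaRect(c))
C,T=tgt(0);n=T[:,1];print([proj(P,C+k)[0].round().tolist() for k in(.0125*n-.038*T[:,2],-.0125*n-.038*T[:,2])], proj(P,manip.sense()['ee_pos']))
"
```

```text
q [ -4.3  44.9  91.3 -51.5  60.8 111.1] n 3 dp mm [ -7.4 -61.1 -64.5] turn deg [ 0.02  0.11 -0.1 ] wrench [-0.4 -0.1  1. ]
[0.007, 0.005, 0.371] [0.0, 0.0002, -0.0002]
[0.007, 0.005, 0.371] [0.0, 0.0002, -0.0002]
[0.007, 0.005, 0.371] [0.0, 0.0002, -0.0002]
(0, 234, 560, 186) 44875.5 ((279.5, 326.5), (185.0, 559.0), 90.0)
(261, 159, 39, 105) 3832.5 ((279.9999694824219, 210.99996948242188), (37.99999237060547, 103.99998474121094), 0.0)
(433, 129, 127, 87) 4856.0 ((501.6644592285156, 166.16232299804688), (137.44244384765625, 62.89283752441406), 18.060474395751953)
[[301.0, 230.0], [261.0, 230.0]] [[279.49509951 269.16414761]]
```

>>> {"fn": "step_arm", "kwargs": {"motion": [{"x": 0.007,"y": 0.005,"z": 0.25,"wx": 0.0,"wy": 0.0,"wz": 0.0,"grip": 0.5},{"x": 0.007,"y": 0.0,"z": 0.25,"wx": 0.0,"wy": 0.0,"wz": 0.0,"grip": 0.5},{"x": 0.0,"y": 0.0,"z": 0.2,"wx": 0.0,"wy": 0.0,"wz": 0.0,"grip": 0.5},{"x": 0.0,"y": 0.0,"z": 0.1,"wx": 0.0,"wy": 0.0,"wz": 0.0,"grip": 0.5},{"x": 0.0,"y": 0.0,"z": 0.0,"wx": 0.0,"wy": 0.0,"wz": 0.0,"grip": 0.5}]}}

```text
t: 30.9
ee_pos: [0.5719, -0.1907, 0.0536]
ee_rot: [138.0, 11.4, 3.4]
contact_force: [-0.2, -1.0, -0.5]
finger_gap: 0.5
gripper_force: 0.0
```

>>> {"fn": "step_arm", "kwargs": {"motion": [{"x": 0.0,"y": 0.0,"z": 0.08,"wx": 0.0,"wy": 0.0,"wz": 0.0,"grip": 0.5},{"x": 0.0,"y": 0.0,"z": 0.08,"wx": 0.0,"wy": 0.0,"wz": 0.0,"grip": 0.5},{"x": 0.0,"y": 0.0,"z": 0.0,"wx": 0.0,"wy": 0.0,"wz": 0.0,"grip": 0.5},{"x": 0.0,"y": 0.0,"z": 0.0,"wx": 0.0,"wy": 0.0,"wz": 0.0,"grip": 0.5}]}}

```text
t: 31.3
ee_pos: [0.5719, -0.1986, 0.0449]
ee_rot: [138.0, 11.3, 3.4]
contact_force: [-0.1, -0.4, -0.3]
finger_gap: 0.498
gripper_force: 0.0
```

```bash
python3 -c "
from lg import *
planR(*tgt(.0),.5,n=1)"
```

```text
q [ -9.3  49.8  93.1 -57.6  54.2 115.3] n 1 dp mm [-1.6 -8.6 -8. ] turn deg [ 0.01  0.13 -0.14] wrench [-0.1 -0.4 -0.3]
[-0.006, 0.01, 0.147] [0.0001, 0.0007, -0.0008]
```

>>> {"fn": "step_arm", "kwargs": {"motion": [{"x": -0.005,"y": 0.01,"z": 0.06,"wx": 0.0,"wy": 0.0,"wz": 0.0,"grip": 0.5},{"x": 0.0,"y": 0.0,"z": 0.06,"wx": 0.0,"wy": 0.0,"wz": 0.0,"grip": 0.5},{"x": 0.0,"y": 0.0,"z": 0.0,"wx": 0.0,"wy": 0.0,"wz": 0.0,"grip": 0.5},{"x": 0.0,"y": 0.0,"z": 0.0,"wx": 0.0,"wy": 0.0,"wz": 0.0,"grip": 0.5}]}}

```text
t: 31.7
ee_pos: [0.5704, -0.2059, 0.0383]
ee_rot: [138.0, 11.3, 3.4]
contact_force: [-0.2, 0.4, -0.8]
finger_gap: 0.495
gripper_force: 0.0
```

>>> {"fn": "step_arm", "kwargs": {"motion": [{"x": 0.0,"y": 0.0,"z": 0.0,"wx": 0.0,"wy": 0.0,"wz": 0.0,"grip": 0.7},{"x": 0.0,"y": 0.0,"z": 0.0,"wx": 0.0,"wy": 0.0,"wz": 0.0,"grip": 1.0},{"x": 0.0,"y": 0.0,"z": 0.0,"wx": 0.0,"wy": 0.0,"wz": 0.0,"grip": 1.0},{"x": 0.0,"y": 0.0,"z": 0.0,"wx": 0.0,"wy": 0.0,"wz": 0.0,"grip": 1.0},{"x": 0.0,"y": 0.0,"z": 0.0,"wx": 0.0,"wy": 0.0,"wz": 0.0,"grip": 1.0}]}}

```text
t: 32.2
ee_pos: [0.5708, -0.2059, 0.0388]
ee_rot: [137.9, 11.3, 3.4]
contact_force: [0.8, -1.3, 1.6]
finger_gap: 0.278
gripper_force: 61.0
```

>>> {"fn": "step_arm", "kwargs": {"motion": [{"x": 0.0,"y": 0.0,"z": -0.2,"wx": 0.0,"wy": 0.0,"wz": 0.0,"grip": 1.0},{"x": 0.0,"y": 0.0,"z": -0.4,"wx": 0.0,"wy": 0.0,"wz": 0.0,"grip": 1.0},{"x": 0.0,"y": 0.0,"z": -0.5,"wx": 0.0,"wy": 0.0,"wz": 0.0,"grip": 1.0},{"x": 0.0,"y": 0.0,"z": -0.5,"wx": 0.0,"wy": 0.0,"wz": 0.0,"grip": 1.0},{"x": 0.0,"y": 0.0,"z": -0.4,"wx": 0.0,"wy": 0.0,"wz": 0.0,"grip": 1.0}]}}

```text
t: 32.7
ee_pos: [0.5874, -0.0951, 0.1558]
ee_rot: [138.1, 11.2, 3.5]
contact_force: [1.2, -0.0, -2.0]
finger_gap: 0.279
gripper_force: 60.8
```

```bash
python3 -c "
from lg import *
manip.get_image('wrist');manip.get_image('wrist')
planR([.54,-.08,.22],rot([180,0,93.1]),1.)
"
```

```text
q [  0.6  40.9  87.4 -46.7  68.2 107.4] n 12 dp mm [-50.1  14.   62.1] turn deg [ 24.57  40.22 -80.89] wrench [-1.2 -0.8 -1.2]
[-0.062, 0.023, -0.052] [0.0114, 0.0186, -0.0374]
[-0.061, 0.014, -0.056] [0.0114, 0.0186, -0.0374]
[-0.059, 0.004, -0.06] [0.0114, 0.0186, -0.0374]
[-0.055, -0.005, -0.064] [0.0114, 0.0186, -0.0374]
[-0.05, -0.013, -0.066] [0.0114, 0.0186, -0.0374]
[-0.044, -0.021, -0.069] [0.0114, 0.0186, -0.0374]
[-0.037, -0.028, -0.07] [0.0114, 0.0186, -0.0374]
[-0.03, -0.035, -0.071] [0.0114, 0.0186, -0.0374]
[-0.021, -0.04, -0.071] [0.0114, 0.0186, -0.0374]
[-0.012, -0.045, -0.07] [0.0114, 0.0186, -0.0374]
[-0.002, -0.048, -0.069] [0.0114, 0.0186, -0.0374]
[0.008, -0.05, -0.067] [0.0114, 0.0186, -0.0374]
```

>>> {"fn": "step_arm", "kwargs": {"motion": [{"x": -0.06,"y": 0.02,"z": -0.05,"wx": 0.0114,"wy": 0.0186,"wz": -0.0374,"grip": 1.0},{"x": -0.06,"y": 0.014,"z": -0.056,"wx": 0.0114,"wy": 0.0186,"wz": -0.0374,"grip": 1.0},{"x": -0.06,"y": 0.004,"z": -0.06,"wx": 0.0114,"wy": 0.0186,"wz": -0.0374,"grip": 1.0},{"x": -0.055,"y": -0.005,"z": -0.064,"wx": 0.0114,"wy": 0.0186,"wz": -0.0374,"grip": 1.0},{"x": -0.05,"y": -0.013,"z": -0.066,"wx": 0.0114,"wy": 0.0186,"wz": -0.0374,"grip": 1.0}]}}

```text
t: 33.3
ee_pos: [0.565, -0.0911, 0.1793]
ee_rot: [158.0, 15.2, 42.2]
contact_force: [-0.2, -0.1, -2.0]
finger_gap: 0.278
gripper_force: 60.8
```

>>> {"fn": "step_arm", "kwargs": {"motion": [{"x": -0.044,"y": -0.02,"z": -0.07,"wx": 0.0114,"wy": 0.0186,"wz": -0.0374,"grip": 1.0},{"x": -0.037,"y": -0.028,"z": -0.07,"wx": 0.0114,"wy": 0.0186,"wz": -0.0374,"grip": 1.0},{"x": -0.03,"y": -0.035,"z": -0.07,"wx": 0.0114,"wy": 0.0186,"wz": -0.0374,"grip": 1.0},{"x": -0.02,"y": -0.04,"z": -0.07,"wx": 0.0114,"wy": 0.0186,"wz": -0.0374,"grip": 1.0},{"x": -0.01,"y": -0.045,"z": -0.07,"wx": 0.0114,"wy": 0.0186,"wz": -0.0374,"grip": 1.0}]}}

```text
t: 33.8
ee_pos: [0.5447, -0.085, 0.2053]
ee_rot: [175.7, 6.3, 78.9]
contact_force: [0.3, 0.1, -1.1]
finger_gap: 0.274
gripper_force: 60.7
```

>>> {"fn": "step_arm", "kwargs": {"motion": [{"x": 0.0,"y": -0.048,"z": -0.07,"wx": 0.0114,"wy": 0.0186,"wz": -0.0374,"grip": 1.0},{"x": 0.008,"y": -0.05,"z": -0.067,"wx": 0.0114,"wy": 0.0186,"wz": -0.0374,"grip": 1.0},{"x": 0.0,"y": 0.0,"z": 0.0,"wx": 0.0,"wy": 0.0,"wz": 0.0,"grip": 1.0},{"x": 0.0,"y": 0.0,"z": 0.0,"wx": 0.0,"wy": 0.0,"wz": 0.0,"grip": 1.0}]}}

```text
t: 34.2
ee_pos: [0.5376, -0.0828, 0.2156]
ee_rot: [-179.5, 0.3, 92.2]
contact_force: [0.2, 0.3, -1.9]
finger_gap: 0.279
gripper_force: 60.8
```

```bash
python3 -c "
from lg import *
manip.get_image('wrist')
planR([.4528,.2206,.2],rot([180,0,93.1]),1.)
"
```

```text
q [-20.2  24.1  93.4  -0.5  62.8 -22.3] n 7 dp mm [-84.6 302.9 -15.6] turn deg [-0.51  0.25 -0.86] wrench [ 0.4  0.4 -2.5]
[0.546, -0.13, 0.027] [-0.0004, 0.0002, -0.0007]
[0.547, -0.128, 0.027] [-0.0004, 0.0002, -0.0007]
[0.547, -0.127, 0.027] [-0.0004, 0.0002, -0.0007]
[0.547, -0.126, 0.027] [-0.0004, 0.0002, -0.0007]
[0.547, -0.125, 0.027] [-0.0004, 0.0002, -0.0007]
[0.548, -0.124, 0.028] [-0.0004, 0.0002, -0.0007]
[0.548, -0.123, 0.028] [-0.0004, 0.0002, -0.0007]
```

>>> {"fn": "step_arm", "kwargs": {"motion": [{"x": 0.3,"y": -0.07,"z": 0.0,"wx": -0.0004,"wy": 0.0002,"wz": -0.0007,"grip": 1.0},{"x": 0.547,"y": -0.128,"z": 0.03,"wx": -0.0004,"wy": 0.0002,"wz": -0.0007,"grip": 1.0},{"x": 0.547,"y": -0.127,"z": 0.03,"wx": -0.0004,"wy": 0.0002,"wz": -0.0007,"grip": 1.0},{"x": 0.547,"y": -0.126,"z": 0.03,"wx": -0.0004,"wy": 0.0002,"wz": -0.0007,"grip": 1.0},{"x": 0.547,"y": -0.125,"z": 0.03,"wx": -0.0004,"wy": 0.0002,"wz": -0.0007,"grip": 1.0}]}}

```text
t: 34.75
ee_pos: [0.4814, 0.1161, 0.206]
ee_rot: [-179.9, 0.1, 93.0]
contact_force: [0.2, 0.1, -1.5]
finger_gap: 0.274
gripper_force: 60.8
```

>>> {"fn": "step_arm", "kwargs": {"motion": [{"x": 0.548,"y": -0.124,"z": 0.03,"wx": -0.0004,"wy": 0.0002,"wz": -0.0007,"grip": 1.0},{"x": 0.548,"y": -0.123,"z": 0.03,"wx": -0.0004,"wy": 0.0002,"wz": -0.0007,"grip": 1.0},{"x": 0.24,"y": -0.06,"z": 0.0,"wx": 0.0,"wy": 0.0,"wz": 0.0,"grip": 1.0},{"x": 0.0,"y": 0.0,"z": 0.5,"wx": 0.0,"wy": 0.0,"wz": 0.0,"grip": 1.0},{"x": 0.0,"y": 0.0,"z": 0.5,"wx": 0.0,"wy": 0.0,"wz": 0.0,"grip": 1.0}]}}

```text
t: 35.25
ee_pos: [0.4529, 0.2214, 0.1218]
ee_rot: [179.6, -0.0, 93.4]
contact_force: [0.8, 0.0, -2.4]
finger_gap: 0.277
gripper_force: 60.8
```

>>> {"fn": "step_arm", "kwargs": {"motion": [{"x": 0.0,"y": 0.0,"z": 0.0,"wx": 0.0,"wy": 0.0,"wz": 0.0,"grip": 1.0},{"x": 0.0,"y": 0.0,"z": 0.0,"wx": 0.0,"wy": 0.0,"wz": 0.0,"grip": 1.0},{"x": 0.0,"y": 0.0,"z": 0.0,"wx": 0.0,"wy": 0.0,"wz": 0.0,"grip": 1.0}]}}

```text
t: 35.55
ee_pos: [0.4542, 0.2199, 0.1233]
ee_rot: [179.7, -0.0, 93.3]
contact_force: [0.1, 0.1, -1.5]
finger_gap: 0.276
gripper_force: 60.7
```

```bash
python3 -c "
from st import *
planR([.4528,.2206,.06],rot([180,0,93.1]),1.,n=1)
stands('pics/w18.png')
im=cv2.imread('pics/w18.png')[:,:,::-1].copy();P=manip.camera_params('wrist');s=manip.sense();R=rot(s['ee_rot']);p=s['ee_pos']
v=im.max(2)
for c in (265,277,289): 
  r=np.where(v[100:330,c]<60)[0]+100;print('col',c,r.min(),r.max())
for r in (195,210,230): 
  x=np.where(v[r,230:330]<60)[0]+230;print('row',r,x.min(),x.max())
ang=np.radians(np.arange(0,360,10));k=np.sin
for dx,dz in((0,0),(0,.0025),(.003,.0025),(0,.006)):
  q=proj(P,[p+R@np.array([dx+.038*np.cos(a),0,dz+.038*np.sin(a)]) for a in ang]);print(dx,dz,'rows',q[:,1].min().round(1),q[:,1].max().round(1),'c',q[:,0].mean().round(1))
"
```

```text
q [ 13.1  29.  104.5  -0.   46.2   9.9] n 1 dp mm [ -1.4   0.7 -63.3] turn deg [ 0.29 -0.02  0.16] wrench [ 0.1  0.1 -1.5]
[0.01, -0.02, 0.792] [0.0016, -0.0001, 0.0009]
wood [301. 367.] [4.866000e-01 7.110000e-02 5.500000e-02 3.000000e-02 1.003566e+02]
wood [466. 334.] [ 0.6279  0.1076  0.049   0.0431 19.2482]
wood [484. 203.] [6.265000e-01 2.258000e-01 1.007000e-01 6.250000e-02 1.105478e+02]
wood [275. 199.] [4.52300e-01 2.21800e-01 9.81000e-02 5.92000e-02 9.32025e+01]
brass [305. 372.] [4.88100e-01 7.38000e-02 2.19000e-02 7.40000e-03 1.67457e+01]
brass [476. 347.] [6.34800e-01 1.05700e-01 2.74000e-02 7.40000e-03 1.47912e+01]
brass [486. 249.] [6.22500e-01 1.98100e-01 1.54000e-02 7.40000e-03 2.15343e+01]
brass [481. 192.] [6.08000e-01 2.43300e-01 2.10000e-02 7.40000e-03 2.08195e+01]
brass [274. 178.] [0.4511 0.2454 0.0483 0.0067 3.1851]
col 265 141 329
col 277 141 329
col 289 141 329
row 195 237 311
row 210 237 311
row 230 238 310
0 0 rows 191.6 353.9 c 276.6
0 0.0025 rows 190.4 350.3 c 276.6
0.003 0.0025 rows 184.2 344.7 c 276.6
0 0.006 rows 188.7 345.4 c 276.6
```

```bash
python3 -c "
from st import *
planR([.4526,.221,.06],rot([180,0,93.1]),1.,n=1)
im=cv2.imread('pics/w18.png')[:,:,::-1].copy()
h,s,v=[k.astype(int) for k in cv2.split(cv2.cvtColor(im,cv2.COLOR_RGB2HSV))]
for r in range(160,362,8): print(r,[(int(v[r,c]),int(s[r,c])) for c in (262,277,292)],end=';')
"
```

```text
q [ 13.1  29.  104.5  -0.   46.2   9.9] n 1 dp mm [ -1.9   1.2 -63.6] turn deg [ 0.34 -0.03  0.15] wrench [ 0.8  0.6 -2.1]
[0.016, -0.027, 0.795] [0.0019, -0.0002, 0.0009]
160 [(66, 155), (63, 150), (65, 145)];168 [(67, 148), (64, 143), (63, 158)];176 [(133, 144), (134, 147), (134, 143)];184 [(66, 151), (63, 146), (63, 142)];192 [(8, 64), (7, 109), (9, 85)];200 [(15, 34), (18, 14), (12, 64)];208 [(15, 34), (15, 17), (13, 20)];216 [(18, 28), (21, 36), (15, 68)];224 [(19, 27), (19, 27), (16, 64)];232 [(16, 64), (18, 85), (21, 49)];240 [(19, 13), (19, 27), (22, 35)];248 [(20, 38), (16, 64), (16, 32)];256 [(22, 12), (21, 24), (17, 60)];264 [(22, 35), (22, 23), (20, 13)];272 [(24, 21), (23, 33), (19, 13)];280 [(24, 32), (22, 12), (21, 49)];288 [(27, 28), (21, 49), (23, 22)];296 [(22, 12), (24, 32), (22, 58)];304 [(24, 21), (27, 38), (24, 21)];312 [(25, 31), (24, 32), (23, 11)];320 [(23, 33), (28, 36), (20, 26)];328 [(26, 39), (22, 23), (22, 12)];336 [(27, 38), (22, 46), (23, 22)];344 [(56, 32), (35, 29), (20, 38)];352 [(149, 29), (152, 29), (57, 148)];360 [(145, 30), (147, 29), (55, 153)];
```

>>> {"fn": "step_arm", "kwargs": {"motion": [{"x": 0.016,"y": -0.025,"z": 0.3,"wx": 0.0015,"wy": 0.0,"wz": 0.0009,"grip": 1.0},{"x": 0.0,"y": 0.0,"z": 0.3,"wx": 0.0,"wy": 0.0,"wz": 0.0,"grip": 1.0},{"x": 0.0,"y": 0.0,"z": 0.13,"wx": 0.0,"wy": 0.0,"wz": 0.0,"grip": 1.0},{"x": 0.0,"y": 0.0,"z": 0.0,"wx": 0.0,"wy": 0.0,"wz": 0.0,"grip": 1.0},{"x": 0.0,"y": 0.0,"z": 0.0,"wx": 0.0,"wy": 0.0,"wz": 0.0,"grip": 1.0}]}}

```text
t: 36.1
ee_pos: [0.4518, 0.2208, 0.0644]
ee_rot: [-180.0, -0.0, 93.1]
contact_force: [1.2, 0.3, -1.5]
finger_gap: 0.277
gripper_force: 60.7
```

```bash
python3 -c "
from st import *
planR([.4526,.221,.0585],rot([180,0,93.1]),1.,n=1)"
```

```text
q [ 13.3  35.1 106.7   0.   38.3  10.1] n 1 dp mm [ 0.8  0.2 -5.9] turn deg [-0.04 -0.02  0.  ] wrench [ 1.2  0.3 -1.5]
[0.002, 0.01, 0.074] [-0.0002, -0.0001, 0.0]
```

>>> {"fn": "step_arm", "kwargs": {"motion": [{"x": 0.002,"y": 0.01,"z": 0.02,"wx": 0.0,"wy": 0.0,"wz": 0.0,"grip": 1.0},{"x": 0.0,"y": 0.0,"z": 0.015,"wx": 0.0,"wy": 0.0,"wz": 0.0,"grip": 1.0},{"x": 0.0,"y": 0.0,"z": 0.015,"wx": 0.0,"wy": 0.0,"wz": 0.0,"grip": 1.0},{"x": 0.0,"y": 0.0,"z": 0.0,"wx": 0.0,"wy": 0.0,"wz": 0.0,"grip": 1.0},{"x": 0.0,"y": 0.0,"z": 0.0,"wx": 0.0,"wy": 0.0,"wz": 0.0,"grip": 1.0}]}}

```text
t: 36.6
ee_pos: [0.4516, 0.2209, 0.0595]
ee_rot: [-179.8, 0.0, 93.1]
contact_force: [0.5, -0.2, -1.7]
finger_gap: 0.281
gripper_force: 60.7
```

>>> {"fn": "step_arm", "kwargs": {"motion": [{"x": 0.0,"y": 0.01,"z": 0.012,"wx": 0.0,"wy": 0.0,"wz": 0.0,"grip": 1.0},{"x": 0.0,"y": 0.0,"z": 0.012,"wx": 0.0,"wy": 0.0,"wz": 0.0,"grip": 1.0},{"x": 0.0,"y": 0.0,"z": 0.0,"wx": 0.0,"wy": 0.0,"wz": 0.0,"grip": 1.0},{"x": 0.0,"y": 0.0,"z": 0.0,"wx": 0.0,"wy": 0.0,"wz": 0.0,"grip": 1.0}]}}

```text
t: 37.0
ee_pos: [0.4524, 0.2209, 0.0574]
ee_rot: [-179.8, 0.0, 93.1]
contact_force: [-0.4, -0.8, -1.4]
finger_gap: 0.275
gripper_force: 60.7
```

>>> {"fn": "step_arm", "kwargs": {"motion": [{"x": 0.0,"y": 0.0,"z": 0.012,"wx": 0.0,"wy": 0.0,"wz": 0.0,"grip": 1.0},{"x": 0.0,"y": 0.0,"z": 0.012,"wx": 0.0,"wy": 0.0,"wz": 0.0,"grip": 1.0},{"x": 0.0,"y": 0.0,"z": 0.0,"wx": 0.0,"wy": 0.0,"wz": 0.0,"grip": 1.0},{"x": 0.0,"y": 0.0,"z": 0.0,"wx": 0.0,"wy": 0.0,"wz": 0.0,"grip": 1.0}]}}

```text
t: 37.4
ee_pos: [0.4525, 0.2208, 0.0569]
ee_rot: [-179.9, 0.0, 93.1]
contact_force: [-2.2, -1.6, 10.1]
finger_gap: 0.275
gripper_force: 62.4
```

Contact felt, so I'll release and retreat.

>>> {"fn": "step_arm", "kwargs": {"motion": [{"x": 0.0,"y": 0.0,"z": 0.0,"wx": 0.0,"wy": 0.0,"wz": 0.0,"grip": 0.68},{"x": 0.0,"y": 0.0,"z": 0.0,"wx": 0.0,"wy": 0.0,"wz": 0.0,"grip": 0.6},{"x": 0.0,"y": 0.0,"z": 0.0,"wx": 0.0,"wy": 0.0,"wz": 0.0,"grip": 0.5},{"x": 0.0,"y": 0.0,"z": 0.0,"wx": 0.0,"wy": 0.0,"wz": 0.0,"grip": 0.5},{"x": 0.0,"y": 0.0,"z": 0.0,"wx": 0.0,"wy": 0.0,"wz": 0.0,"grip": 0.5}]}}

```text
t: 37.9
ee_pos: [0.4524, 0.2209, 0.0554]
ee_rot: [-179.8, 0.0, 93.1]
contact_force: [0.3, 0.6, 0.0]
finger_gap: 0.497
gripper_force: 0.0
```

>>> {"fn": "step_arm", "kwargs": {"motion": [{"x": 0.0,"y": 0.0,"z": -0.1,"wx": 0.0,"wy": 0.0,"wz": 0.0,"grip": 0.5},{"x": 0.0,"y": 0.0,"z": -0.3,"wx": 0.0,"wy": 0.0,"wz": 0.0,"grip": 0.5},{"x": 0.0,"y": 0.0,"z": -0.5,"wx": 0.0,"wy": 0.0,"wz": 0.0,"grip": 0.5},{"x": 0.0,"y": 0.0,"z": -0.5,"wx": 0.0,"wy": 0.0,"wz": 0.0,"grip": 0.5},{"x": 0.0,"y": 0.0,"z": -0.5,"wx": 0.0,"wy": 0.0,"wz": 0.0,"grip": 0.5}]}}

```text
t: 38.4
ee_pos: [0.4524, 0.2208, 0.2095]
ee_rot: [-179.8, 0.0, 93.1]
contact_force: [1.3, 0.4, -0.4]
finger_gap: 0.501
gripper_force: 0.0
```

>>> {"fn": "step_arm", "kwargs": {"motion": [{"x": -0.3,"y": -0.05,"z": -0.3,"wx": 0.0,"wy": 0.0,"wz": 0.0,"grip": 0.5},{"x": -0.5,"y": -0.05,"z": -0.2,"wx": 0.0,"wy": 0.0,"wz": 0.0,"grip": 0.5},{"x": -0.5,"y": -0.05,"z": 0.0,"wx": 0.0,"wy": 0.0,"wz": 0.0,"grip": 0.5},{"x": -0.5,"y": -0.05,"z": 0.0,"wx": 0.0,"wy": 0.0,"wz": 0.0,"grip": 0.5},{"x": -0.5,"y": -0.05,"z": 0.0,"wx": 0.0,"wy": 0.0,"wz": 0.0,"grip": 0.5}]}}

```text
t: 38.9
ee_pos: [0.4426, 0.0348, 0.2485]
ee_rot: [-179.9, 0.0, 93.2]
contact_force: [0.8, -0.4, 0.2]
finger_gap: 0.498
gripper_force: 0.0
```

```bash
python3 - <<'E'
from st import *
manip.get_image("wrist")
stands("pics/w20.png")
im=manip.get_image("scene");cv2.imwrite("pics/scene6.png",im[:,:,::-1])
im=manip.get_image("top");cv2.imwrite("pics/top6.png",im[:,:,::-1])
a=cv2.imread("pics/scene6.png")[120:400,110:480];b=cv2.imread("pics/w20.png")[:,:]
f=lambda i,h:cv2.resize(i,(int(i.shape[1]*h/i.shape[0]),h))
cv2.imwrite("pics/c6.png",np.hstack([f(a,300),f(b,300)]))
P=manip.camera_params("top");print('top')
for n,a,b,z in(("wood",200,3000,.012),("brass",20,300,.022)):
    for c in blobs(masks(im)[n],a,b):
        x=c.reshape(-1,2).mean(0)
        if 100<x[0]<300 and 130<x[1]<280: print(n,x.round(),rect(P,c,z))
E
```

```text
wood [270. 343.] [ 0.4461 -0.2005  0.1702  0.0935 19.7513]
wood [436. 314.] [ 6.634000e-01 -1.312000e-01  1.756000e-01  8.600000e-02  1.644618e+02]
wood [331. 151.] [4.97600e-01 5.66000e-02 7.27000e-02 4.75000e-02 9.94825e+01]
wood [452. 130.] [6.34800e-01 8.57000e-02 7.34000e-02 5.04000e-02 1.09748e+02]
top
wood [170. 254.] [4.52600e-01 2.19900e-01 9.86000e-02 5.87000e-02 9.16928e+01]
wood [235. 170.] [6.380000e-01 8.590000e-02 7.080000e-02 4.590000e-02 1.102687e+02]
wood [173. 175.] [6.300000e-01 2.238000e-01 9.810000e-02 5.870000e-02 1.102606e+02]
brass [184. 177.] [6.23600e-01 1.96200e-01 1.48000e-02 8.80000e-03 2.76483e+01]
```

View pics/c6.png

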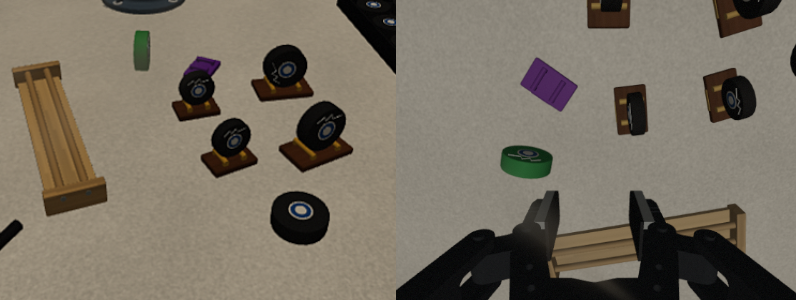

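Left: all four pucks stand on edge on their own stands, with the rack empty and the blank and decoys untouched. Right: the wrist view agrees. Before handing in I'll check numerically how well they are centred and squared.

```bash
python3 - <<'E'
from h import *
im=cv2.imread("pics/top6.png")[:,:,::-1].copy();P=manip.camera_params("top");M=masks(im)['black']
for n,c,yaw,zt,zc,t in(("bigA",(.6303,.2242),21,.0905,.0525,.025),("bigB",(.4526,.2206),3.1,.0905,.0525,.025),("smA",(.6377,.0867),20.2,.078,.048,.018),("smB",(.4985,.0567),9.8,.078,.048,.018)):
    u=proj(P,[*c,zc])[0];yy,xx=np.mgrid[:420,:560]
    b=blobs(M&(np.hypot(xx-u[0],yy-u[1])<24),60)
    if not b: print(n,'hidden');continue
    k=max(b,key=cv2.contourArea);a=np.radians(yaw);e=np.array([np.cos(a),np.sin(a)]);f=np.array([-e[1],e[0]])
    g=cast(P,k.reshape(-1,2),zt)[:,:2]-c;gc=cast(P,k.reshape(-1,2),zc)[:,:2]-c;sc=(P['xyz'][:2]-c)@e
    s=g@e;cs=s.max()+.0011-t/2 if -sc>0 else s.min()-.0011+t/2
    print(n,'axial off mm',round(1e3*cs,1),'axial span',(np.ptp(s)*1e3).round(1),'cross mid',(1e3*((gc@f).max()+(gc@f).min())/2).round(1),'yaw',rect(P,k,zt)[4]-90,'want',yaw)
s=manip.sense();print(s['t'],s['contact_force'])
E
```

```text
bigA axial off mm 1.9 axial span 35.4 cross mid 1.1 yaw 19.5257 want 21
bigB axial off mm 1.2 axial span 25.5 cross mid 0.9 yaw 0.7532999999999959 want 3.1
smA axial off mm 2.4 axial span 26.1 cross mid -0.8 yaw 19.4752 want 20.2
smB axial off mm 11.8 axial span 69.6 cross mid 8.4 yaw 10.906000000000006 want 9.8
39.1 [-0.19321291  0.41173329 -0.37541956]
```

```bash
python3 -c "
from plant import manip
print(manip.sign_off())"
```

```text
the job is handed in; nothing more can be done
None
```

I handed the job in at about 39 s with all four signed pucks on edge on their own stands. One full-size puck slipped from the grip and fell in the rack, and I picked it up again. The three I could measure are within about 2.5 mm of centre and 2.5° of square; the gripper hid the mini on the stand nearer the robot, so I checked that one only by eye. The stands have not moved, and the unsigned puck and the look-alikes were left alone.

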